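# Clip the breaker modules into the dust extractor's control box

### The job

Lift the cover of the grey control box right up to its stop, then clip every white breaker module lying on the bench onto the rail inside: hook its fixed lip under the rail's edge on the robot's side (the side away from the cover's hinge) and rock it down until its sprung foot clicks under the other edge. When all are fully home, lower the cover gently until it is closed, and leave the other things on the bench undisturbed.

Things in the scene. Friction and masses are not known exactly. Their poses are not given: they have to be found in the camera images.
- module1: White breaker module, maybe absent, 46 mm wide (its y), 66 mm high, 240 g, two black toggles on top. Origin at the underside; x from hook to foot, z up. x and z in mm: hook leg x -30..-18.5, z 0..14; foot leg x 24..45, z 0..14; rail channel between, ceiling z 14; base block x -42..45, z 14..36; upper block x -20..23, z 36..66. Starts upright; x within 0.7 rad of pointing away from the robot
- module2: White breaker module, maybe absent, 46 mm wide (its y), 66 mm high, 240 g, two black toggles on top. Origin at the underside; x from hook to foot, z up. x and z in mm: hook leg x -30..-18.5, z 0..14; foot leg x 24..45, z 0..14; rail channel between, ceiling z 14; base block x -42..45, z 14..36; upper block x -20..23, z 36..66. Starts upright; x within 0.7 rad of pointing away from the robot
- module3: White breaker module, maybe absent, 54 mm wide (its y), 66 mm high, 280 g, three black toggles on top. Origin at the underside; x from hook to foot, z up. x and z in mm: hook leg x -30..-18.5, z 0..14; foot leg x 24..45, z 0..14; rail channel between, ceiling z 14; base block x -42..45, z 14..36; upper block x -20..23, z 36..66. Starts upright; x within 0.7 rad of pointing away from the robot
- module4: White breaker module, maybe absent, 54 mm wide (its y), 66 mm high, 280 g, three black toggles on top. Origin at the underside; x from hook to foot, z up. x and z in mm: hook leg x -30..-18.5, z 0..14; foot leg x 24..45, z 0..14; rail channel between, ceiling z 14; base block x -42..45, z 14..36; upper block x -20..23, z 36..66. Starts upright; x within 0.7 rad of pointing away from the robot
- module1_hook (a point): Upper inner edge of the rigid hook lip of module1, at its x -14, z 7. The lip runs inward from the bottom of the hook leg, x -18.5..-14, z 0..7, over the full width, so the slot that takes the rail's edge is z 7..14. Axes as the module's
- module2_hook (a point): Upper inner edge of the rigid hook lip of module2, at its x -14, z 7. The lip runs inward from the bottom of the hook leg, x -18.5..-14, z 0..7, over the full width, so the slot that takes the rail's edge is z 7..14. Axes as the module's
- module3_hook (a point): Upper inner edge of the rigid hook lip of module3, at its x -14, z 7. The lip runs inward from the bottom of the hook leg, x -18.5..-14, z 0..7, over the full width, so the slot that takes the rail's edge is z 7..14. Axes as the module's
- module4_hook (a point): Upper inner edge of the rigid hook lip of module4, at its x -14, z 7. The lip runs inward from the bottom of the hook leg, x -18.5..-14, z 0..7, over the full width, so the slot that takes the rail's edge is z 7..14. Axes as the module's
- module1_foot (a point): Nose tip of the black sprung foot of module1 (alike on all modules) when out, at its x 14, z 7.5; its black tab shows 13 mm beyond the foot end. It can spring back 5 mm along +x (3 N at rest, 5.5 N fully back); below it a ramp slopes back to x 19 at the underside, so pressing it onto the rail's edge pushes it aside until it snaps under; 8 to 15 N down at the foot end. Axes as the module's
- rail (a point): Middle of the rail's top face. It runs along y (free from -127 to 127 mm, black end stops beyond), fixed in the box; top plate x -18..18, z -5..0, on an 18 mm wide web, 30 mm above the inside floor; x points to the hinge. A module that is home has its axes along these, origin at x 0, z -14 mm, any y; hook under the edge x -18, foot under x 18. Tilted 25 to 30 degrees hook-down it can be hooked on
- box: Grey open-topped control box, fixed to the bench: 190 (x) by 310 (y) by 62 mm high, walls 5 mm, inside floor 5 mm up; the rail lies 5 mm nearer the hinge than its middle. Origin: middle of its underside; x points to the hinge side, away from the robot
- cover (a joint): Angle of the box's hinged cover, rad: 0 closed on the rim, 1.65 against its stop, just past upright. Friction holds it at any angle; moving it takes 2 to 5 N at the handle. The cover is a flat grey plate, 6 mm thick, with a slot 61 mm wide along the rail (rail x -30..31 mm) through which the upper blocks of modules that are home stand out when it is shut
- cover_hinge (a point): Middle of the cover's hinge axis (along the box's y), at the far (+x) edge of the box, 62.5 mm above the bench.
- cover_handle (a point): Middle of the cover's handle: a black round bar 12 mm thick, 110 mm long, parallel to the hinge, 38 mm out from the cover's front edge on struts at y -50 and 50 mm; bar axis 228 mm from the hinge, 6 mm above it when closed. Pinched from above at its middle at any angle, it turns between the finger pads
- clamp1: Black spring clamp, 160 mm long, 21 mm high, lying on the bench; bystander. Origin: its middle.
- clamp2: Another such spring clamp; bystander.
- bottle: Amber drink bottle, 66 mm across, 200 mm high; bystander. Origin: underside.
- glue: White glue bottle, 54 mm across, 140 mm high; bystander. Origin: underside.
- plane: Small hand plane, 160 by 48 by 46 mm; bystander.
- offcut: Wood offcut, 120 by 45 by 30 mm; bystander.
Mind the look-alikes: they are no part of the job. What is shaped like the module4 but orange or purple is not meant.

How it is judged:
By the outcome, as a careful person would: the job done as asked, in the order asked, and still so for the second after the job is handed in, with the robot touching nothing.
Of module1, module2, module3, module4 only 3 to 4 are there at a start; the rules pass over those that are not, and their reading is None.
At some moment in a run one of module1, module2, module3, module4 may be knocked a few centimetres aside while the robot is not near it.
Once in a run the grip may slacken for a moment while it holds something.
It also fails if it takes over 210 s, if anything falls off the work surface, if the arm or the gripper's body presses on something with over 40 N, if the wrist force passes 120 N, or if a joint passes its speed limit or range.

### The arm

A 6-joint arm with a two-finger parallel gripper is mounted at the origin on the work surface. World frame = base frame: x ahead of the robot, y to its left, z up, the work surface at z = 0. Lengths are in m, angles in rad, forces in N, time in s.
With the tool pointing down it reaches from about 0.225 to 0.875 m from the base axis. Payload 3.4 kg.
Tool frame: the origin (TCP) lies at the very end of the fingers, on their centre line; the grasp point (between the pads) lies behind it (manip.grasp_offset is the z of the grasp point in the tool frame, in m); z points along the fingers, y is the line along which they close (so a half turn about z gives the same grasp; the last joint's range is limited). The gripper opens to 85 mm and grips with 20 to 120 N. Pads are 22 mm wide; open, the fingers measure 114 mm over their backs; the gripper's body (76 mm by 85 mm) begins 54 mm behind the grasp point. The pads swing forward as they close: fully open they stand 13 mm farther back than shut.
Start: joints at [1.183, 0.276, 1.505, -0, 1.361, -0.121], TCP at [0.152, 0.555, 0.231] pointing down, gripper open.
Joint ranges: [-2.89, 2.89], [-0.75, 2.08], [0.22, 2.7], [-1.18, 4.32], [0.11, 2.71], [-2.7, 2.7]. Speed limits (rad/s): [2.57, 2.57, 3.14, 3.14, 3.14, 3.14].

### API

Orientations are given as a unit quaternion [w, x, y, z].
In Python, from rig import manip gives the robot as it stands.
- The arm moves only by the shell command python3 -m pendant 'ROWS' [FORCE]. ROWS is JSON, a list of rows, each an object of numbers: "dx", "dy", "dz": the shift along the tool's x, y, z in m; "rx", "ry", "rz": the turn, a rotation vector about the tool's x, y, z in degrees; "hand": the finger opening in m, from 0 to 0.0854. In form: [{"dx": .., "dy": .., "dz": .., "rx": .., "ry": .., "rz": .., "hand": ..}, ...]. A call has 1 to 12 rows; each row shifts and turns the commanded pose from where the row before left it, along the tool's axes as they then stand; what a row does not reach is not made up. A row lasts 1/12 s, in which the tool goes at most 41.7 mm and 7.16 degrees, less where a joint would pass 70% of its speed; a pose out of reach is approached as far as the arm can. A call is refused whole if a number of a shift passes 0.0417 or a number of a turn 7.16, either way. A call with a gripper value outside its range is refused whole. The fingers move at their own pace and stop on an object; FORCE is the grip in N (left out, the last holds). Time passes only in rows, so rows that do not move let the fingers close. It gives the time, the measured TCP pose, the force, the opening and the grip force at its end, in the units of the state.
- manip.get_state(): the state, without advancing time (a new reading comes with each control period).
- manip.get_image(name): name is "scene" or "top" or "wrist"; returns a dict with "frame" (400x640x3 uint8, red, green, blue), "fx", "fy", "cx", "cy" (pixels), "position" and "attitude" of the camera in the world; the wrist camera has in their place "mount" (4x4, takes a point from camera to tool coordinates, whose origin is the TCP and whose axes are the flange's). Camera axes: x right, y up, looking along -z (the intrinsics and any distortion apply to the point x, -y, -z); pixel columns grow to the right and rows downward; lengths in m; the calibration is good to about 2 mm. A picture is of the moment at which its call begins: read the wrist's pose just before it. There is no depth.
- manip.sign_off(): hands the job in; it is judged then, once.
The state is a dict: "clock": time; "qpos": joint angles; "qd": joint speeds; "effort": joint torques, N m; "position": TCP position; "ee_rot": TCP orientation; "contact_force": force on the tool from outside, world axes, zero at the start; "moment": the same for the moment, N m; "width": finger opening in m; "gripper_force": force on a finger pad.
Only numpy, scipy, OpenCV 4.12 (cv2) and the standard library are available. Lean on these libraries where they do the work, as an engineer would, in place of code of your own. Each camera call takes 0.05 s, during which the arm holds its last target. There are 200 camera calls.

## Working session

There is one attempt and no reset: what is moved stays moved. The work goes in short steps, Python scripts to look and compute and a shell command to move; the robot and the scene stay as the last step left them, time stands still between calls to the robot, and variables do not carry over. Pictures are saved under pics/ and viewed, at most 14 in all, crops included, and the job is handed in when it is done.

```bash
ls; mkdir -p pics; python3 - <<'E'
from rig import manip
import cv2, json, numpy as np
s=manip.get_state(); print({k:np.round(v,4).tolist() for k,v in s.items()}, manip.grasp_offset)
for n in ("top","scene","wrist"):
    d=manip.get_image(n); cv2.imwrite(f"pics/{n}0.png",d["frame"][:,:,::-1])
    print(n,{k:np.round(v,4).tolist() for k,v in d.items() if k!="frame"})
E
```

```text
pics
{'clock': 0.0, 'qpos': [1.183, 0.2766, 1.5061, 0.0, 1.3607, -0.121], 'qd': [-0.0001, 0.0008, 0.0007, 0.0006, 0.0011, -0.001], 'effort': [-0.001, -41.6783, -24.5808, -0.0, 0.0108, 0.0], 'position': [0.1514, 0.5542, 0.2304], 'ee_rot': [-0.0002, 0.133, 0.9911, -0.0009], 'contact_force': [-0.5316, 0.0333, 0.408], 'moment': [-0.03, -0.0129, -0.0103], 'gripper_force': 0.0, 'width': 0.0852} -0.0187
top {'fx': 497.1436, 'fy': 497.1436, 'cx': 322.3451, 'cy': 196.1987, 'position': [0.1083, 0.0513, 1.6325], 'attitude': [-0.6929, -0.0812, 0.0832, 0.7116]}
scene {'fx': 414.3138, 'fy': 414.3138, 'cx': 322.0449, 'cy': 202.7041, 'position': [1.3191, 0.2511, 1.3418], 'attitude': [0.5938, 0.1819, 0.2329, 0.7484]}
wrist {'fx': 340.9001, 'fy': 340.9001, 'cx': 315.8959, 'cy': 202.6706, 'mount': [[0.0002, 0.9518, 0.3067, 0.0789], [1.0, -0.0001, -0.0003, 0.0001], [-0.0003, 0.3067, -0.9518, -0.1423], [0.0, 0.0, 0.0, 1.0]]}
```

View pics/top0.png

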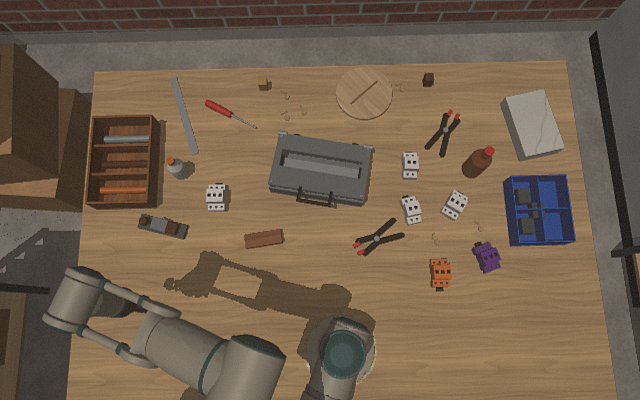

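View pics/scene0.png

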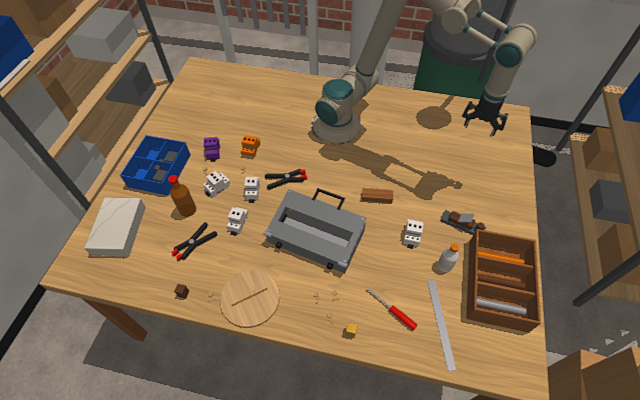

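Candidates in the top view are four white modules at (216,197), (411,165), (411,209) and (455,204). The look-alikes are orange (440,272) and purple (487,257), both rejected by colour. Next I'll check the whites in an enlarged crop.

```bash
cat > h.py <<'E'
from rig import manip
import cv2, numpy as np
from scipy.spatial.transform import Rotation as R
def rot(q): return R.from_quat([q[1],q[2],q[3],q[0]])
def cam(d,s=None):
    if "mount" in d:
        M=np.array(d["mount"]); T=rot(s["ee_rot"]).as_matrix()
        return T@M[:3,:3], T@M[:3,3]+np.array(s["position"])
    return rot(d["attitude"]).as_matrix(), np.array(d["position"])
def ray(d,u,v,s=None):
    A,p=cam(d,s); r=A@np.array([(u-d["cx"])/d["fx"],-(v-d["cy"])/d["fy"],-1]); return p,r
def pix2w(d,u,v,z,s=None):
    p,r=ray(d,u,v,s); return p+r*(z-p[2])/r[2]
def w2pix(d,P,s=None):
    A,p=cam(d,s); c=(np.atleast_2d(P)-p)@A; return np.c_[d["cx"]-d["fx"]*c[:,0]/c[:,2], d["cy"]+d["fy"]*c[:,1]/c[:,2]]
def snap(n):
    s=manip.get_state(); d=manip.get_image(n); return d,s
def save(d,name,u0,v0,w,h,k):
    c=d["frame"][v0:v0+h,u0:u0+w,::-1]; cv2.imwrite(f"pics/{name}.png",cv2.resize(c,None,fx=k,fy=k,interpolation=cv2.INTER_CUBIC))
E
python3 - <<'E'
from h import *
d,s=snap("top")
f=d["frame"]
a=cv2.resize(f[140:235,375:475],None,fx=5,fy=5,interpolation=2)   # 500x475
b=cv2.resize(f[175:220,195:240],None,fx=5,fy=5,interpolation=2)   # 225
c=np.zeros((475,735,3),np.uint8); c[:,:500]=a; c[:225,505:730]=b
cv2.imwrite("pics/mods.png",c[:,:,::-1])
save(d,"box",260,125,120,90,6)
for n,(u,v) in dict(A=(216,197),B=(411,165),C=(411,209),D=(455,204)).items(): print(n,pix2w(d,u,v,.05).round(3))
E
```

```text
A [0.491 0.389 0.05 ]
B [ 0.582 -0.256  0.05 ]
C [ 0.433 -0.245  0.05 ]
D [ 0.446 -0.39   0.05 ]
```

View pics/mods.png

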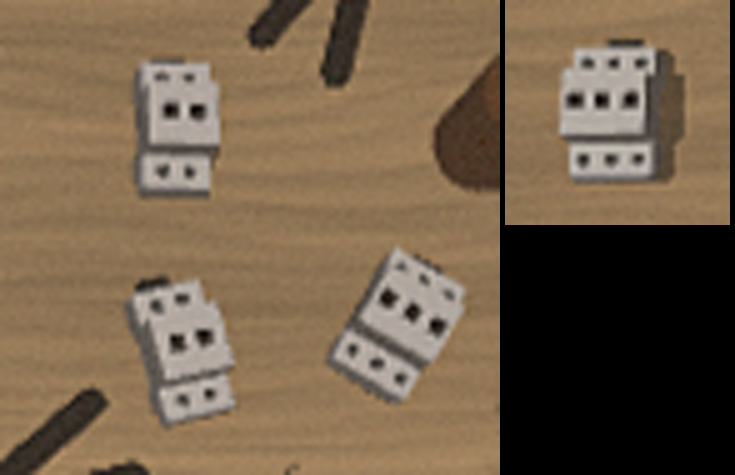

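View pics/box.png

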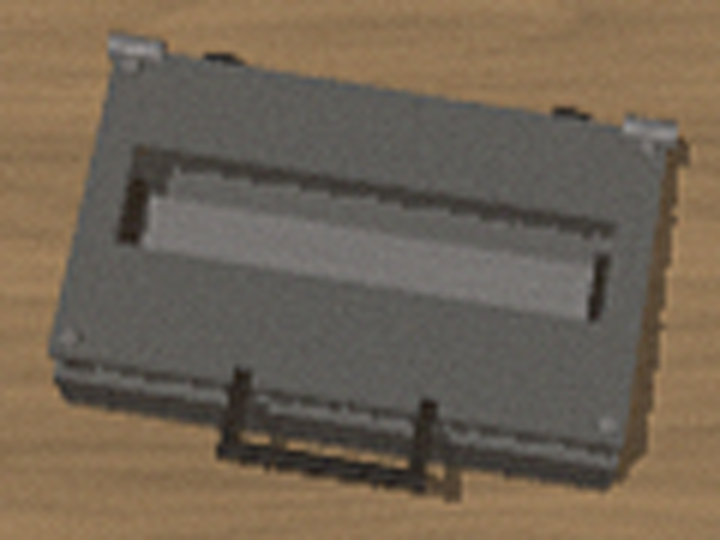

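All four modules are present: A (216,197) and D (455,204) have three toggles, B (411,165) and C (411,209) have two. In the box crop the handle bar runs (218,452)–(422,487) and the front cover corners sit near (52,355) and (610,453).

```bash
cat >> h.py <<'E'
def go(target,yaw=None,tilt=0,n=None):
    """rows needed: yaw=world angle of tool y; tilt (deg) about tool x. prints turn (rotvec deg) then shift in the tool axes after the turn"""
    s=manip.get_state(); Rc=rot(s["ee_rot"])
    if yaw is None: Rt=Rc
    else:
        y=np.array([np.cos(yaw),np.sin(yaw),0]); z=np.array([0,0,-1.]); x=np.cross(y,z)
        Rt=R.from_matrix(np.c_[x,y,z])*R.from_rotvec([np.radians(tilt),0,0])
    dp=np.array(target)-s["position"]
    print("turn deg",np.degrees((Rc.inv()*Rt).as_rotvec()).round(2),"shift mm (after turn)",(Rt.inv().apply(dp)*1e3).round(1),"shift mm (cur)",(Rc.inv().apply(dp)*1e3).round(1))
E
python3 - <<'E'
from h import *
d,s=snap("top")
c=lambda u,v:(u/6+260,v/6+125)
P={}
for n,u,v,z in [("FL",52,355,.068),("FR",612,455,.068),("hL",218,452,.0685),("hR",422,487,.0685),("hingeL",135,45,.066),("hingeR",650,128,.066)]:
    P[n]=pix2w(d,*c(u,v),z); print(n,P[n].round(4))
for a,b in [("FL","FR"),("hL","hR"),("hingeL","hingeR")]:
    v=P[a]-P[b]; print(a,b,np.hypot(*v[:2]).round(4),"yaw",np.arctan2(-v[0],v[1]).round(4),"mid",((P[a]+P[b])/2).round(4))
yaw=np.arctan2(*[(-(P["FL"]-P["FR"])[0]),(P["FL"]-P["FR"])[1]])
go([.42,.07,.25],yaw)
E
```

```text
FL [0.5245 0.2152 0.068 ]
FR [ 0.4608 -0.0858  0.068 ]
hL [0.4681 0.126  0.0685]
hR [0.4459 0.0169 0.0685]
hingeL [0.7023 0.1689 0.066 ]
hingeR [ 0.646  -0.1154  0.066 ]
FL FR 0.3077 yaw -0.2085 mid [0.4927 0.0647 0.068 ]
hL hR 0.1113 yaw -0.2006 mid [0.457  0.0714 0.0685]
hingeL hingeR 0.2898 yaw -0.1955 mid [0.6741 0.0268 0.066 ]
turn deg [-4.000e-02  3.000e-02  8.666e+01] shift mm (after turn) [-418.4  362.9  -19.1] shift mm (cur) [-386.7 -396.6  -18.8]
```

```bash
python3 -m pendant '[{"rz":7.1,"dz":-0.003},{"rz":7.1,"dz":-0.003},{"rz":7.1,"dz":-0.003},{"rz":7.1,"dz":-0.003},{"rz":7.1,"dz":-0.003},{"rz":7.1},{"rz":7.1},{"rz":7.1},{"rz":7.1},{"rz":7.1},{"rz":7.1},{"rz":7.1}]'
python3 -c "
from h import *
go([.457,.071,.25],-.203)"
```

```text
turn deg [-4.000e-02  3.000e-02  8.635e+01] shift mm (after turn) [-411.9  396.7  -19.1] shift mm (cur) [-422.1 -385.8  -18.8]invalid input
```

```bash
python3 -m pendant '[{"dx":0,"dy":0,"dz":-0.005,"rx":0,"ry":0,"rz":7.1,"hand":0.03}]'; python3 -m pendant '[{"dz":-0.01,"rz":7.1}]'; python3 -m pendant '[{"rz":7.1}]' 40
```

```text
clock: 0.33
position: [0.1513, 0.5539, 0.2352]
ee_rot: [-0.0, 0.195, 0.981, -0.001]
contact_force: [0.7, -0.4, -0.4]
width: 0.0759
gripper_force: 0.0invalid input
invalid input
```

```bash
python3 -m pendant '[{"dz":-0.01,"rz":7.1,"hand":0.03}]';  python3 -m pendant '[{"dx":0,"dy":0,"dz":0,"rx":0,"ry":0,"rz":7.1}]'
```

```text
invalid input
invalid input
```

```bash
python3 -m pendant '[{"dx":0,"dy":0,"dz":-0.003,"rx":0,"ry":0,"rz":7.1,"hand":0.03},{"dx":0,"dy":0,"dz":-0.003,"rx":0,"ry":0,"rz":7.1,"hand":0.03},{"dx":0,"dy":0,"dz":-0.003,"rx":0,"ry":0,"rz":7.1,"hand":0.03},{"dx":0,"dy":0,"dz":-0.003,"rx":0,"ry":0,"rz":7.1,"hand":0.03},{"dx":0,"dy":0,"dz":-0.003,"rx":0,"ry":0,"rz":7.1,"hand":0.03},{"dx":0,"dy":0,"dz":0,"rx":0,"ry":0,"rz":7.1,"hand":0.03},{"dx":0,"dy":0,"dz":0,"rx":0,"ry":0,"rz":7.1,"hand":0.03},{"dx":0,"dy":0,"dz":0,"rx":0,"ry":0,"rz":7.1,"hand":0.03},{"dx":0,"dy":0,"dz":0,"rx":0,"ry":0,"rz":7.1,"hand":0.03},{"dx":0,"dy":0,"dz":0,"rx":0,"ry":0,"rz":7.1,"hand":0.03},{"dx":0,"dy":0,"dz":0,"rx":0,"ry":0,"rz":7.1,"hand":0.03}]'
python3 -c "
from h import *
go([.457,.071,.25],-.203)"
```

```text
clock: 1.25
position: [0.1516, 0.5546, 0.2511]
ee_rot: [0.0, 0.771, 0.637, -0.0]
contact_force: [-0.5, -0.3, -0.3]
width: 0.0295
gripper_force: 0.0
turn deg [-0.    0.02  0.79] shift mm (after turn) [-412.1  396.6    1.1] shift mm (cur) [-417.6  390.9    1.2]
```

```bash
python3 -m pendant '[{"dx":-0.028,"dy":0.026,"dz":0,"rx":0,"ry":0,"rz":0.8,"hand":0.03},{"dx":-0.028,"dy":0.026,"dz":0,"rx":0,"ry":0,"rz":0,"hand":0.03},{"dx":-0.028,"dy":0.026,"dz":0,"rx":0,"ry":0,"rz":0,"hand":0.03},{"dx":-0.028,"dy":0.026,"dz":0,"rx":0,"ry":0,"rz":0,"hand":0.03},{"dx":-0.028,"dy":0.026,"dz":0,"rx":0,"ry":0,"rz":0,"hand":0.03},{"dx":-0.028,"dy":0.026,"dz":0,"rx":0,"ry":0,"rz":0,"hand":0.03},{"dx":-0.028,"dy":0.026,"dz":0,"rx":0,"ry":0,"rz":0,"hand":0.03},{"dx":-0.028,"dy":0.026,"dz":0,"rx":0,"ry":0,"rz":0,"hand":0.03},{"dx":-0.028,"dy":0.026,"dz":0,"rx":0,"ry":0,"rz":0,"hand":0.03},{"dx":-0.028,"dy":0.026,"dz":0,"rx":0,"ry":0,"rz":0,"hand":0.03},{"dx":-0.028,"dy":0.026,"dz":0,"rx":0,"ry":0,"rz":0,"hand":0.03},{"dx":-0.028,"dy":0.026,"dz":0,"rx":0,"ry":0,"rz":0,"hand":0.03}]'
python3 -m pendant '[{"dx":-0.026,"dy":0.028,"dz":0,"rx":0,"ry":0,"rz":0,"hand":0.03},{"dx":-0.025,"dy":0.028,"dz":0,"rx":0,"ry":0,"rz":0,"hand":0.03},{"dx":-0.025,"dy":0.028,"dz":0,"rx":0,"ry":0,"rz":0,"hand":0.03},{"dx":0,"dy":0,"dz":0,"rx":0,"ry":0,"rz":0,"hand":0.03},{"dx":0,"dy":0,"dz":0,"rx":0,"ry":0,"rz":0,"hand":0.03}]'
python3 -c "
from h import *
go([.457,.071,.25],-.203)
d,s=snap('wrist'); save(d,'w1',0,0,640,400,1.25)
print(manip.get_state()['qpos'])
d,s=snap('wrist')
import pickle; pickle.dump((d,s),open('w1.pkl','wb'))
"
```

```text
clock: 2.25
position: [0.3927, 0.1627, 0.2515]
ee_rot: [0.0, 0.773, 0.634, 0.0]
contact_force: [1.0, 0.1, -0.7]
width: 0.0301
gripper_force: 0.0
clock: 2.67
position: [0.4606, 0.0719, 0.2509]
ee_rot: [-0.0, 0.774, 0.633, -0.0]
contact_force: [-0.3, 0.4, -0.2]
width: 0.0299
gripper_force: 0.0
turn deg [-0.05 -0.    0.12] shift mm (after turn) [-1.6 -3.3  0.9] shift mm (cur) [-1.6 -3.3  0.9]
[7.45365055e-03 9.82935029e-02 1.68547156e+00 7.49841571e-04
 1.35930883e+00 2.06187123e-01]
```

View pics/w1.png

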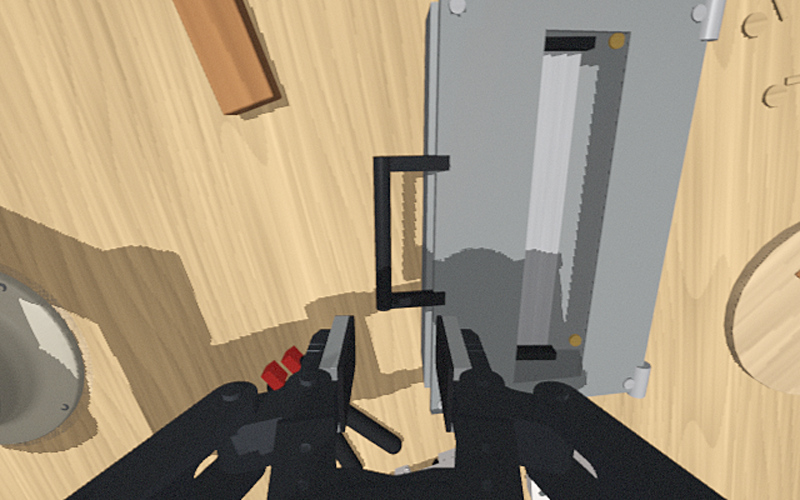

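The wrist view shows the handle bar's axis running from (381,157) to (385,308). The rail shows through the slot, with black end stops at (570,43) and (535,352).

```bash
python3 -c "
from h import *
import pickle; d,s=pickle.load(open('w1.pkl','rb'))
c=lambda u,v:(u/1.25,v/1.25)
a=pix2w(d,*c(381,157),.0685,s); b=pix2w(d,*c(385,308),.0685,s); v=a-b
print(a,b,np.linalg.norm(v),np.arctan2(-v[0],v[1]),(a+b)/2)
# cover front edge
a=pix2w(d,*c(438,10),.068,s); b=pix2w(d,*c(433,370),.068,s); v=a-b; print(a,b,np.arctan2(-v[0],v[1]))
g=(pix2w(d,*c(381,157),.0685,s)+pix2w(d,*c(385,308),.0685,s))/2
go([g[0],g[1],.0685-.0187+.006],-.2)
"
```

```text
[0.45862802 0.12398596 0.0685    ] [0.43631373 0.00250562 0.0685    ] 0.1235127501787332 -0.1816613688401564 [0.44747087 0.06324579 0.0685    ]
[0.51664008 0.21169591 0.068     ] [ 0.46542553 -0.0644873   0.068     ] -0.18335412004282986
turn deg [-0.08 -0.03  0.15] shift mm (after turn) [-12.7  -9.2 195.2] shift mm (cur) [-12.8  -9.  195.2]
```

```bash
python3 -c "
from h import *
import pickle; d,s=pickle.load(open('w1.pkl','rb'))
print('TCP px',w2pix(d,s['position'],s), 'handle ends from top', w2pix(d,[[.4681,.126,.0685],[.4459,.0169,.0685]],s), 'front corner',w2pix(d,[.5245,.2152,.068],s))
f=d['frame'].astype(int); m=(f.sum(2)<120)
for u in (303,305,307,309): print(u,np.where(m[100:260,u])[0][[0,-1]]+100)
for v in (140,160,180,200,220,235): x=np.where(m[v,280:330])[0]+280; print(v,x[[0,-1]])
print(cam(d,s))
"
```

```text
TCP px [[316.29789349 269.64733439]] handle ends from top [[314.3214959  121.37782612]
 [314.2571804  232.22116557]] front corner [[358.9164492    1.32012379]]
303 [127 247]
305 [127 248]
307 [215 249]
309 [127 249]
140 [301 313]
160 [302 313]
180 [302 313]
200 [302 313]
220 [303 313]
235 [303 329]
(array([[ 0.98031536,  0.18724821,  0.06260916],
       [-0.19742556,  0.93323527,  0.30015842],
       [-0.00222495, -0.30661055,  0.95183245]]), array([0.47522353, 0.15030088, 0.3932209 ]))
```

```bash
python3 -c "
from h import *
import pickle; d,s=pickle.load(open('w1.pkl','rb')); t,_=snap('top'); sc,_=snap('scene'); save(sc,'sc1',250,170,130,110,5)
pickle.dump(sc,open('sc1.pkl','wb'))
def tri(rs):
    A=sum(np.eye(3)-np.outer(r,r)/(r@r) for p,r in rs); b=sum((np.eye(3)-np.outer(r,r)/(r@r))@p for p,r in rs)
    x=np.linalg.solve(A,b); return x.round(4),[round(float(np.linalg.norm(np.cross(x-p,r/np.linalg.norm(r)))),4) for p,r in rs]
c=lambda u,v:(u/6+260,v/6+125)
print(tri([ray(t,*c(218,452)),ray(d,306.5,126,s)])); print(tri([ray(t,*c(422,487)),ray(d,308.5,248,s)]))
"
```

```text
(array([0.4616, 0.1251, 0.0957]), [0.0005, 0.0005])
(array([0.4396, 0.0169, 0.1022]), [0.0012, 0.0012])
```

View pics/sc1.png

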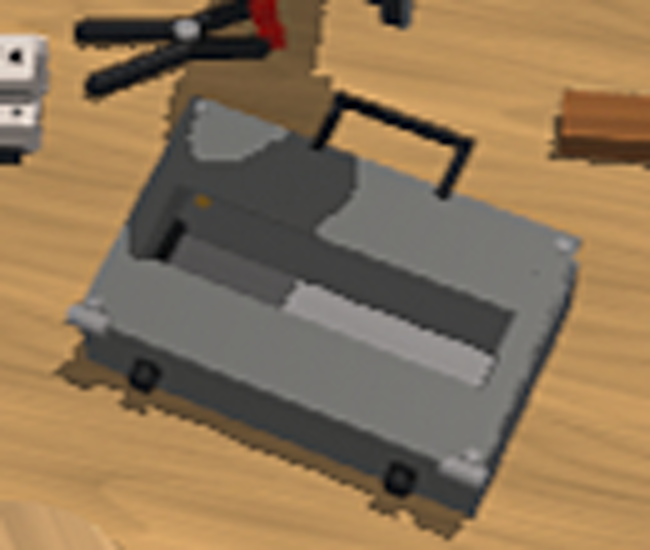

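The three-view triangulation puts the bar at z≈0.099, so the cover starts slightly ajar. I'll triangulate everything properly.

```bash
cat >> h.py <<'E'
def tri(rs):
    Q=[np.eye(3)-np.outer(r,r)/(r@r) for p,r in rs]
    x=np.linalg.solve(sum(Q),sum(q@p for q,(p,r) in zip(Q,rs))); return x.round(4),[round(float(np.linalg.norm(np.cross(x-p,r/np.linalg.norm(r)))),4) for p,r in rs]
E
python3 -c "
from h import *
import pickle; d,s=pickle.load(open('w1.pkl','rb')); t,_=snap('top'); sc=pickle.load(open('sc1.pkl','rb'))
c=lambda u,v:(u/6+260,v/6+125)
k=lambda u,v:(u/5+250,v/5+170)
def yaw(a,b): v=a-b; return np.arctan2(-v[0],v[1]).round(4), np.linalg.norm(v).round(4),((a+b)/2).round(4)
a=tri([ray(t,*c(218,452)),ray(d,306.5,126,s),ray(sc,*k(472,147))]); b=tri([ray(t,*c(422,487)),ray(d,308.5,248,s),ray(sc,*k(340,98))]); print(a,b,yaw(a[0],b[0]))
a=tri([ray(t,*c(135,48)),ray(d,567,15,s),ray(sc,*k(465,470))]); b=tri([ray(t,*c(650,130)),ray(d,509.6,304,s),ray(sc,*k(88,315))]); print('hinge',a,b,yaw(a[0],b[0]))
# cover front corner screws
a=tri([ray(t,*c(69,337)),ray(d,457/1.25,7/1.25,s),ray(sc,*k(565,243))]); print('screwL',a)
b=tri([ray(t,*c(607,425)),ray(sc,*k(203,105))]); print('screwR',b,yaw(a[0],b[0]))
"
```

```text
(array([0.461 , 0.1261, 0.0997]), [0.0016, 0.0006, 0.0018]) (array([0.4398, 0.0193, 0.1019]), [0.002, 0.0031, 0.0046]) (np.float64(-0.196), np.float64(0.1089), array([0.4504, 0.0727, 0.1008]))
hinge (array([0.6996, 0.1707, 0.0646]), [0.0022, 0.001, 0.0023]) (array([ 0.6429, -0.1133,  0.0661]), [0.0027, 0.0016, 0.0015]) (np.float64(-0.1971), np.float64(0.2896), array([0.6712, 0.0287, 0.0654]))
screwL (array([0.5254, 0.2057, 0.097 ]), [0.0028, 0.0007, 0.0027])
screwR (array([ 0.4691, -0.0774,  0.1002]), [0.0037, 0.0037]) (np.float64(-0.1963), np.float64(0.2887), array([0.4972, 0.0642, 0.0986]))
```

```bash
python3 -c "
from h import *
go([.4504,.0727,.0823],-.1965)"
```

```text
turn deg [-0.02 -0.02  0.08] shift mm (after turn) [ -3.5  -8.  169.1] shift mm (cur) [ -3.5  -7.9 169.1]
```

```bash
python3 -m pendant '[{"dx":-0.0035,"dy":-0.008,"dz":0.03,"rx":0,"ry":0,"rz":0,"hand":0.034},{"dx":0,"dy":0,"dz":0.03,"rx":0,"ry":0,"rz":0,"hand":0.034},{"dx":0,"dy":0,"dz":0.03,"rx":0,"ry":0,"rz":0,"hand":0.034},{"dx":0,"dy":0,"dz":0.025,"rx":0,"ry":0,"rz":0,"hand":0.034},{"dx":0,"dy":0,"dz":0.02,"rx":0,"ry":0,"rz":0,"hand":0.034},{"dx":0,"dy":0,"dz":0.02,"rx":0,"ry":0,"rz":0,"hand":0.034},{"dx":0,"dy":0,"dz":0.014,"rx":0,"ry":0,"rz":0,"hand":0.034},{"dx":0,"dy":0,"dz":0,"rx":0,"ry":0,"rz":0,"hand":0.034},{"dx":0,"dy":0,"dz":0,"rx":0,"ry":0,"rz":0,"hand":0.034}]'
python3 -c "
from h import *
d,s=snap('wrist'); save(d,'w2',150,100,330,300,2)"
```

```text
clock: 3.67
position: [0.4505, 0.0724, 0.0822]
ee_rot: [-0.0, 0.773, 0.635, -0.0]
contact_force: [-0.5, 0.5, -0.2]
width: 0.034
gripper_force: 0.0
```

View pics/w2.png

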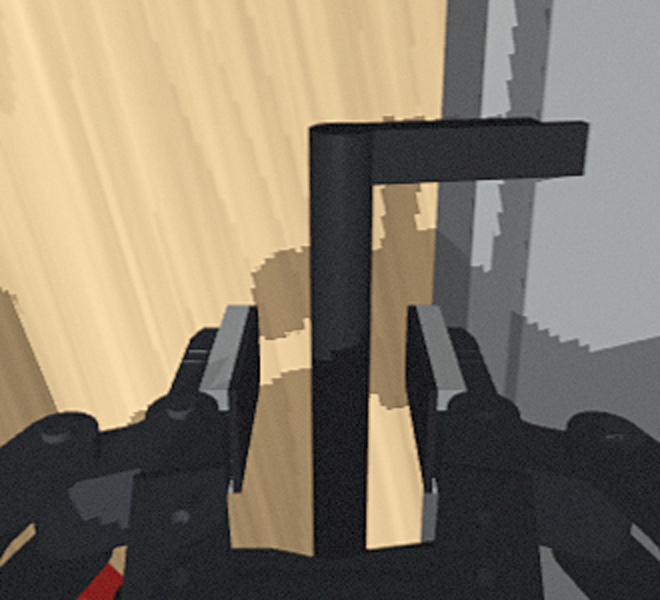

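The bar is centred between the fingers (341 against a finger midpoint of about 333).

```bash
python3 -m pendant '[{"dx":0,"dy":0,"dz":0,"rx":0,"ry":0,"rz":0,"hand":0},{"dx":0,"dy":0,"dz":0,"rx":0,"ry":0,"rz":0,"hand":0},{"dx":0,"dy":0,"dz":0,"rx":0,"ry":0,"rz":0,"hand":0},{"dx":0,"dy":0,"dz":0,"rx":0,"ry":0,"rz":0,"hand":0},{"dx":0,"dy":0,"dz":0,"rx":0,"ry":0,"rz":0,"hand":0},{"dx":0,"dy":0,"dz":0,"rx":0,"ry":0,"rz":0,"hand":0}]' 40
python3 -c "
import numpy as np
a=np.linspace(.165,1.676,25); x=-.228*np.cos(a); z=.228*np.sin(a)
for i in range(24): print(i,(1e3*(x[i+1]-x[i])).round(1),(-1e3*(z[i+1]-z[i])).round(1))"
```

```text
clock: 4.22
position: [0.4516, 0.0719, 0.0827]
ee_rot: [0.0, 0.773, 0.634, 0.001]
contact_force: [0.6, 3.0, 1.1]
width: 0.0106
gripper_force: 38.9
0 2.8 -14.1
1 3.7 -13.9
2 4.5 -13.6
3 5.4 -13.3
4 6.2 -12.9
5 7.0 -12.5
6 7.8 -12.1
7 8.5 -11.5
8 9.2 -11.0
9 9.9 -10.4
10 10.6 -9.7
11 11.1 -9.0
12 11.7 -8.3
13 12.2 -7.6
14 12.6 -6.8
15 13.0 -6.0
16 13.4 -5.1
17 13.7 -4.3
18 13.9 -3.4
19 14.1 -2.5
20 14.3 -1.6
21 14.3 -0.7
22 14.4 0.2
23 14.3 1.1
```

```bash
python3 -m pendant '[{"dx":0,"dy":0.0028,"dz":-0.0141,"rx":0,"ry":0,"rz":0,"hand":0},{"dx":0,"dy":0.0037,"dz":-0.0139,"rx":0,"ry":0,"rz":0,"hand":0},{"dx":0,"dy":0.0045,"dz":-0.0136,"rx":0,"ry":0,"rz":0,"hand":0},{"dx":0,"dy":0.0054,"dz":-0.0133,"rx":0,"ry":0,"rz":0,"hand":0},{"dx":0,"dy":0.0062,"dz":-0.0129,"rx":0,"ry":0,"rz":0,"hand":0},{"dx":0,"dy":0.007,"dz":-0.0125,"rx":0,"ry":0,"rz":0,"hand":0},{"dx":0,"dy":0.0078,"dz":-0.0121,"rx":0,"ry":0,"rz":0,"hand":0},{"dx":0,"dy":0.0085,"dz":-0.0115,"rx":0,"ry":0,"rz":0,"hand":0},{"dx":0,"dy":0.0092,"dz":-0.011,"rx":0,"ry":0,"rz":0,"hand":0},{"dx":0,"dy":0.0099,"dz":-0.0104,"rx":0,"ry":0,"rz":0,"hand":0},{"dx":0,"dy":0.0106,"dz":-0.0097,"rx":0,"ry":0,"rz":0,"hand":0},{"dx":0,"dy":0.0111,"dz":-0.009,"rx":0,"ry":0,"rz":0,"hand":0}]'
```

```text
clock: 5.22
position: [0.5341, 0.0557, 0.2252]
ee_rot: [-0.003, 0.773, 0.634, -0.002]
contact_force: [-1.7, 5.9, -4.0]
width: 0.0105
gripper_force: 38.8
```

Forces are low, so I'll continue the arc.

```bash
python3 -m pendant '[{"dx":0,"dy":0.0117,"dz":-0.0083,"rx":0,"ry":0,"rz":0,"hand":0},{"dx":0,"dy":0.0122,"dz":-0.0076,"rx":0,"ry":0,"rz":0,"hand":0},{"dx":0,"dy":0.0126,"dz":-0.0068,"rx":0,"ry":0,"rz":0,"hand":0},{"dx":0,"dy":0.013,"dz":-0.006,"rx":0,"ry":0,"rz":0,"hand":0},{"dx":0,"dy":0.0134,"dz":-0.0051,"rx":0,"ry":0,"rz":0,"hand":0},{"dx":0,"dy":0.0137,"dz":-0.0043,"rx":0,"ry":0,"rz":0,"hand":0},{"dx":0,"dy":0.0139,"dz":-0.0034,"rx":0,"ry":0,"rz":0,"hand":0},{"dx":0,"dy":0.0141,"dz":-0.0025,"rx":0,"ry":0,"rz":0,"hand":0},{"dx":0,"dy":0.0143,"dz":-0.0016,"rx":0,"ry":0,"rz":0,"hand":0},{"dx":0,"dy":0.0143,"dz":-0.0007,"rx":0,"ry":0,"rz":0,"hand":0},{"dx":0,"dy":0.0144,"dz":0.0002,"rx":0,"ry":0,"rz":0,"hand":0},{"dx":0,"dy":0.0100,"dz":0.0008,"rx":0,"ry":0,"rz":0,"hand":0}]'
python3 -m pendant '[{"dx":0,"dy":0.003,"dz":0.0002,"rx":0,"ry":0,"rz":0,"hand":0},{"dx":0,"dy":0,"dz":0,"rx":0,"ry":0,"rz":0,"hand":0}]'
```

```text
clock: 6.22
position: [0.6911, 0.0246, 0.2722]
ee_rot: [-0.001, 0.773, 0.634, 0.0]
contact_force: [-2.9, 3.3, 5.6]
width: 0.0104
gripper_force: 42.4
clock: 6.38
position: [0.6949, 0.0238, 0.2719]
ee_rot: [-0.0, 0.773, 0.634, 0.001]
contact_force: [1.3, 3.4, 3.0]
width: 0.0105
gripper_force: 42.2
```

```bash
python3 -m pendant '[{"dx":0,"dy":0.004,"dz":0.0004,"rx":0,"ry":0,"rz":0,"hand":0},{"dx":0,"dy":0,"dz":0,"rx":0,"ry":0,"rz":0,"hand":0},{"dx":0,"dy":0,"dz":0,"rx":0,"ry":0,"rz":0,"hand":0}]'
python3 -m pendant '[{"dx":0,"dy":0.003,"dz":0.0003,"rx":0,"ry":0,"rz":0,"hand":0},{"dx":0,"dy":0,"dz":0,"rx":0,"ry":0,"rz":0,"hand":0},{"dx":0,"dy":0,"dz":0,"rx":0,"ry":0,"rz":0,"hand":0}]'
```

```text
clock: 6.63
position: [0.6951, 0.0238, 0.2718]
ee_rot: [-0.003, 0.773, 0.634, -0.001]
contact_force: [-5.7, 4.4, 6.5]
width: 0.0103
gripper_force: 42.5
clock: 6.88
position: [0.6951, 0.0238, 0.2718]
ee_rot: [-0.005, 0.773, 0.635, -0.003]
contact_force: [-12.0, 5.1, 10.9]
width: 0.0106
gripper_force: 42.9
```

The cover is on its stop: position steady while force rises. Next is to release, go up, and fit module poses by silhouette.

```bash
cat >> h.py <<'E'
from scipy.optimize import minimize
def boxes(w):
    B=[(-30,-18.5,0,14),(24,45,0,14),(-42,45,14,36),(-20,23,36,66)]
    return [np.array([[x,y,z] for x in b[:2] for y in (-w/2,w/2) for z in b[2:]])/1e3 for b in B]
def render(d,s,p,w,K=4):
    im=np.zeros((400*K//2,640*K//2),np.uint8); T=R.from_euler("z",p[2]).as_matrix()
    for b in boxes(w):
        q=w2pix(d,b@T.T+np.array([p[0],p[1],p[3] if len(p)>3 else 0]),s)
        cv2.fillConvexPoly(im,cv2.convexHull(np.round(q*K/2*16).astype(np.int32)),255,cv2.LINE_8,4)
    return im
def fit(d,s,p0,w,r=45):
    f=d["frame"]; h=cv2.cvtColor(f,cv2.COLOR_RGB2HSV)
    m=((h[:,:,1]<45)&(h[:,:,2]>90)).astype(np.uint8)
    c=w2pix(d,[p0[0],p0[1],.04],s)[0]
    n,l,st,ce=cv2.connectedComponentsWithStats(m)
    ok=[i for i in range(1,n) if st[i,4]>r and np.hypot(*(ce[i]-c))<r]
    i=min(ok,key=lambda i:np.hypot(*(ce[i]-c))-st[i,4]**.5)
    m=(l==i).astype(np.uint8); cs,_=cv2.findContours(m,0,2); m=cv2.drawContours(np.zeros_like(m),cs,-1,255,-1)
    M=cv2.resize(m,None,fx=2,fy=2,interpolation=cv2.INTER_LINEAR)>127
    def cost(p):
        a=render(d,s,p,w)>127; return 1-(a&M).sum()/max(1,(a|M).sum())
    best=min((minimize(cost,[p0[0],p0[1],y],method="Nelder-Mead",options=dict(initial_simplex=[[p0[0]+a,p0[1]+b,y+c] for a,b,c in ((0,0,0),(.02,0,0),(0,.02,0),(0,0,.2))],maxiter=150,xatol=1e-4)) for y in (p0[2]-.25,p0[2],p0[2]+.25)),key=lambda o:o.fun)
    return best.x.round(4),round(best.fun,3)
E
python3 -m pendant '[{"dx":0,"dy":-0.003,"dz":0,"rx":0,"ry":0,"rz":0,"hand":0.034},{"dx":0,"dy":-0.003,"dz":0,"rx":0,"ry":0,"rz":0,"hand":0.034},{"dx":0,"dy":0,"dz":0,"rx":0,"ry":0,"rz":0,"hand":0.034},{"dx":0,"dy":0,"dz":-0.02,"rx":0,"ry":0,"rz":0,"hand":0.034},{"dx":0,"dy":0,"dz":-0.03,"rx":0,"ry":0,"rz":0,"hand":0.034},{"dx":0,"dy":-0.03,"dz":0,"rx":0,"ry":0,"rz":0,"hand":0.08},{"dx":0,"dy":-0.04,"dz":0,"rx":0,"ry":0,"rz":0,"hand":0.08},{"dx":-0.02,"dy":-0.035,"dz":0,"rx":0,"ry":0,"rz":0,"hand":0.08},{"dx":-0.02,"dy":-0.035,"dz":0,"rx":0,"ry":0,"rz":0,"hand":0.08}]' 40
python3 -c "
from h import *
d,s=snap('top'); 
for n,p,w in (('A',(.49,.39,0),54),('B',(.582,-.256,0),46),('C',(.433,-.245,.1),46),('D',(.446,-.39,-.4),54)): print(n,fit(d,s,p,w,20))
print(manip.get_state()['position'])
f=d['frame']; a=cv2.resize(f[100:220,190:480],None,fx=2.7,fy=2.7,interpolation=2); cv2.imwrite('pics/t2.png',a[:,:,::-1])
"
```

```text
clock: 7.63
position: [0.5485, 0.0111, 0.3199]
ee_rot: [0.0, 0.773, 0.635, -0.0]
contact_force: [0.6, -0.7, 0.3]
width: 0.0795
gripper_force: 0.0
A (array([0.4939, 0.3937, 0.0334]), np.float64(0.192))
B (array([ 0.5887, -0.2553, -0.0921]), np.float64(0.426))
C (array([ 0.4335, -0.2497,  0.2091]), np.float64(0.1))
D (array([ 0.4472, -0.3929, -0.6239]), np.float64(0.097))
[0.53860867 0.00909404 0.31978984]
```

View pics/t2.png

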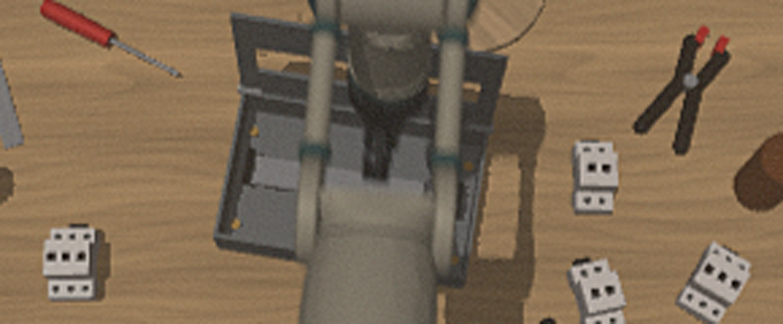

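The top view shows the cover standing open on its own and all four modules in place. Now for the rail: one combined picture from the wrist and scene cameras.

```bash
python3 -c "
from h import *
import pickle
d,s=snap('wrist'); sc,_=snap('scene'); pickle.dump((d,s,sc),open('w3.pkl','wb'))
print(w2pix(d,[.5829,.0463,.035],s),w2pix(sc,[.5829,.0463,.035]))
c=np.zeros((600,800,3),np.uint8); c[:375,:600]=cv2.resize(d['frame'],(600,375),interpolation=cv2.INTER_AREA)
c[375:600,:]=cv2.resize(sc['frame'][190:260,240:489],(800,225),interpolation=2)
cv2.imwrite('pics/w3.png',c[:,:,::-1])"
```

```text
[[348.32011577 120.37597183]] [[315.04203144 232.24408346]]
```

View pics/w3.png

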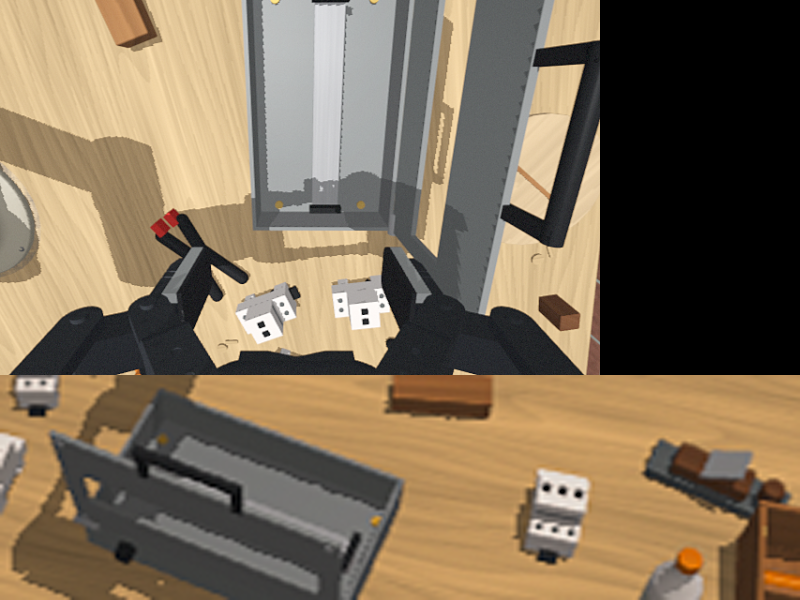

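The wrist view shows the rail strip from (316–347, 20) down to (312–341, 200), with the lower end stop at (325,208) and the upper at (331,0). I'll get the edges by image gradient.

```bash
python3 -c "
from h import *
import pickle
d,s,sc=pickle.load(open('w3.pkl','rb'))
g=cv2.GaussianBlur(cv2.cvtColor(d['frame'],cv2.COLOR_RGB2GRAY),(3,3),0).astype(int)
for v in (20,50,80,110,140,170,205): print(v,g[v,326:380].tolist())
print('col',g[195:240,346].tolist(), g[0:15,352].tolist())
"
```

```text
20 [186, 185, 184, 184, 185, 185, 185, 184, 186, 198, 212, 219, 221, 220, 218, 218, 219, 219, 218, 218, 219, 218, 217, 216, 215, 215, 214, 214, 215, 215, 216, 216, 216, 214, 212, 212, 212, 213, 213, 214, 211, 184, 142, 132, 159, 178, 179, 177, 178, 178, 178, 177, 177, 178]
50 [186, 186, 186, 185, 185, 185, 186, 183, 186, 202, 216, 219, 219, 219, 219, 218, 219, 219, 218, 219, 219, 218, 217, 217, 216, 215, 213, 213, 214, 215, 217, 216, 213, 212, 212, 213, 214, 214, 215, 209, 174, 140, 153, 177, 181, 179, 178, 177, 177, 177, 177, 176, 176, 177]
80 [182, 182, 182, 182, 182, 183, 182, 181, 188, 202, 212, 214, 216, 217, 215, 214, 214, 215, 216, 215, 214, 214, 215, 214, 212, 210, 210, 210, 211, 212, 212, 210, 210, 210, 210, 211, 212, 213, 205, 165, 133, 151, 174, 177, 176, 176, 176, 176, 176, 176, 175, 175, 176, 176]
110 [180, 180, 180, 179, 179, 179, 178, 179, 192, 205, 209, 210, 212, 211, 209, 209, 211, 212, 211, 209, 208, 209, 209, 208, 206, 207, 208, 208, 208, 208, 207, 205, 205, 206, 207, 208, 209, 197, 154, 123, 146, 173, 176, 175, 175, 175, 175, 175, 175, 174, 174, 173, 173, 174]
140
[... 413 characters left out ...]
04, 203, 201, 200, 201, 201, 203, 200, 173, 136, 133, 157, 170, 171, 170, 171, 171, 171, 171, 171, 171, 170, 170, 170, 170, 170, 169]
205 [107, 106, 105, 105, 105, 105, 112, 124, 131, 131, 131, 131, 131, 132, 132, 132, 131, 130, 128, 128, 129, 129, 131, 133, 132, 130, 130, 129, 128, 129, 129, 129, 131, 128, 117, 108, 106, 106, 106, 106, 106, 104, 105, 106, 106, 106, 106, 106, 106, 106, 107, 107, 108, 108]
col [129, 130, 130, 129, 128, 128, 129, 130, 130, 130, 129, 129, 130, 130, 129, 129, 129, 129, 129, 129, 130, 132, 119, 73, 33, 24, 32, 44, 50, 49, 48, 51, 69, 93, 102, 101, 101, 100, 100, 100, 100, 101, 101, 101, 100] [13, 27, 74, 122, 135, 153, 195, 216, 215, 214, 214, 214, 215, 214, 214]
```

```bash
python3 -c "
from h import *
import pickle
d,s,sc=pickle.load(open('w3.pkl','rb'))
L=[(20,335.5),(50,335),(80,334.6),(110,334),(140,333.6),(170,333.2),(205,332.7)]; Rr=[(20,367.4),(50,366),(80,364.8),(110,363.7),(140,362.3),(170,360.9),(205,359.8)]
l=np.array([pix2w(d,u,v,.035,s) for v,u in L]); r=np.array([pix2w(d,u,v,.035,s) for v,u in Rr])
print(np.linalg.norm((l-r)[:,:2],axis=1).round(4))
for q in (l,r,(l+r)/2):
    a=np.polyfit(q[:,1],q[:,0],1); print('yaw',-np.arctan(a[0]))
m=(l+r)/2; a=np.polyfit(m[:,1],m[:,0],1); print(a)
e=pix2w(d,346,217.3,.035,s); e2=pix2w(d,352,5.5,.035,s); print(e,e2,np.linalg.norm(e-e2))
y=-.1965; ex=np.array([np.cos(y),np.sin(y)]); ey=np.array([-np.sin(y),np.cos(y)])
h=np.array([.6712,.0287]); print('hinge-90',h-.09*ex, 'from stop', e[:2]+.127*ey)
print('perp', [((q[:2]-h)@ex).round(4) for q in m])
"
```

```text
[0.0357 0.0355 0.0355 0.0358 0.0356 0.0353 0.0357]
yaw -0.19627827607252285
yaw -0.196458853441702
yaw -0.19636876036456927
[0.19893235 0.573964  ]
[ 0.55880738 -0.07755208  0.035     ] [0.60756316 0.16770453 0.035     ] 0.25005584766601213
hinge-90 [0.58293197 0.04627141] from stop [0.5836026  0.04700392]
perp [np.float64(-0.0897), np.float64(-0.0898), np.float64(-0.0898), np.float64(-0.0898), np.float64(-0.0898), np.float64(-0.0899), np.float64(-0.0896)]
```

Rail: (0.5832, 0.0466, 0.035), yaw −0.1964. Now module B.

```bash
python3 -c "
from h import *
go([.575,-.255,.24],-.1)"
```

```text
turn deg [ 0.01  0.05 -5.64] shift mm (after turn) [-261.2   54.1   81. ] shift mm (cur) [-254.5   79.5   81.3]
```

```bash
python3 -m pendant '[{"dx":0,"dy":0,"dz":0,"rx":0,"ry":0,"rz":-5.6,"hand":0.08},{"dx":-0.035,"dy":0.007,"dz":0,"rx":0,"ry":0,"rz":0,"hand":0.08},{"dx":-0.035,"dy":0.007,"dz":0.01,"rx":0,"ry":0,"rz":0,"hand":0.08},{"dx":-0.035,"dy":0.007,"dz":0.01,"rx":0,"ry":0,"rz":0,"hand":0.08},{"dx":-0.035,"dy":0.007,"dz":0.015,"rx":0,"ry":0,"rz":0,"hand":0.08},{"dx":-0.035,"dy":0.007,"dz":0.015,"rx":0,"ry":0,"rz":0,"hand":0.08},{"dx":-0.035,"dy":0.007,"dz":0.015,"rx":0,"ry":0,"rz":0,"hand":0.08},{"dx":-0.035,"dy":0.007,"dz":0.015,"rx":0,"ry":0,"rz":0,"hand":0.08},{"dx":-0.016,"dy":0.005,"dz":0,"rx":0,"ry":0,"rz":0,"hand":0.08},{"dx":0,"dy":0,"dz":0,"rx":0,"ry":0,"rz":0,"hand":0.08},{"dx":0,"dy":0,"dz":0,"rx":0,"ry":0,"rz":0,"hand":0.08}]'
cat >> h.py <<'E'
def look(p0,w,name=None):
    d,s=snap("wrist"); p,c=fit(d,s,p0,w,70); print("wrist fit",p,c)
    t,_=snap("top"); print("top fit",fit(t,None,p0,w,20))
    g=p[:2]+.0015*np.array([np.cos(p[2]),np.sin(p[2])])
    print("above:"); go([*g,.12],p[2]); print("grasp:"); go([*g,.041],p[2])
    if name:
        f=d["frame"].copy(); m=render(d,s,p,w); cs,_=cv2.findContours(cv2.resize(m,(640,400)),0,2); cv2.drawContours(f,cs,-1,(255,0,0),1); cv2.imwrite(f"pics/{name}.png",f[:,:,::-1])
    return p
E
python3 -c "
from h import *
look([.585,-.255,-.1],46,'B1')"
```

```text
clock: 8.7
position: [0.5786, -0.2548, 0.2401]
ee_rot: [-0.0, 0.742, 0.671, 0.0]
contact_force: [0.5, 0.6, 0.6]
width: 0.0798
gripper_force: 0.0
wrist fit [ 0.5859 -0.2535 -0.0542] 0.018
top fit (array([ 0.5916, -0.2616, -0.5787]), np.float64(0.946))
above:
turn deg [ 0.07 -0.03 -2.54] shift mm (after turn) [-1.000e-01  9.100e+00  1.213e+02] shift mm (cur) [  0.2   8.9 121.3]
grasp:
turn deg [ 0.07 -0.03 -2.54] shift mm (after turn) [-1.000e-01  9.100e+00  2.003e+02] shift mm (cur) [2.000e-01 8.800e+00 2.003e+02]
```

View pics/B1.png

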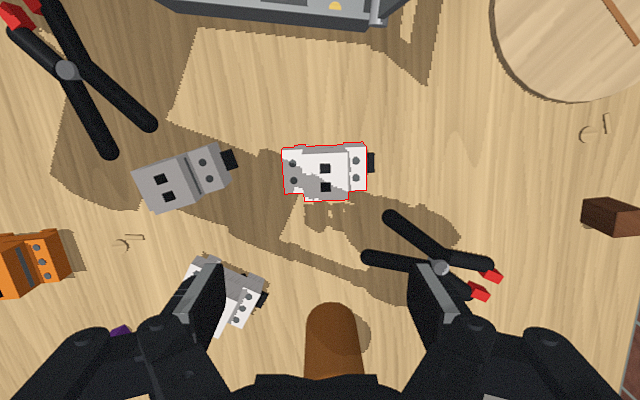

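The red outline hugs module B (325,172), with a tight fit. I'll descend with the fingers at 60 mm so they stay inside the module's base length and clear of the clamp.

```bash
python3 -m pendant '[{"dx":0,"dy":0.009,"dz":0.03,"rx":0,"ry":0,"rz":-2.5,"hand":0.06},{"dx":0,"dy":0,"dz":0.03,"rx":0,"ry":0,"rz":0,"hand":0.06},{"dx":0,"dy":0,"dz":0.03,"rx":0,"ry":0,"rz":0,"hand":0.06},{"dx":0,"dy":0,"dz":0.03,"rx":0,"ry":0,"rz":0,"hand":0.06},{"dx":0,"dy":0,"dz":0.025,"rx":0,"ry":0,"rz":0,"hand":0.06},{"dx":0,"dy":0,"dz":0.025,"rx":0,"ry":0,"rz":0,"hand":0.06},{"dx":0,"dy":0,"dz":0.02,"rx":0,"ry":0,"rz":0,"hand":0.06},{"dx":0,"dy":0,"dz":0.01,"rx":0,"ry":0,"rz":0,"hand":0.06},{"dx":0,"dy":0,"dz":0,"rx":0,"ry":0,"rz":0,"hand":0.06},{"dx":0,"dy":0,"dz":0,"rx":0,"ry":0,"rz":0,"hand":0.06}]'
python3 -m pendant '[{"dx":0,"dy":0,"dz":0,"rx":0,"ry":0,"rz":0,"hand":0.03},{"dx":0,"dy":0,"dz":0,"rx":0,"ry":0,"rz":0,"hand":0.02},{"dx":0,"dy":0,"dz":0,"rx":0,"ry":0,"rz":0,"hand":0.02},{"dx":0,"dy":0,"dz":0,"rx":0,"ry":0,"rz":0,"hand":0.02},{"dx":0,"dy":0,"dz":0,"rx":0,"ry":0,"rz":0,"hand":0.02}]' 70
```

```text
clock: 9.63
position: [0.5872, -0.254, 0.0415]
ee_rot: [0.0, 0.726, 0.688, 0.0]
contact_force: [-0.5, -0.1, -0.6]
width: 0.0599
gripper_force: 0.0
clock: 10.05
position: [0.588, -0.2554, 0.0431]
ee_rot: [0.002, 0.727, 0.687, 0.001]
contact_force: [1.0, 0.9, 6.8]
width: 0.0418
gripper_force: 72.8
```

Module B is gripped. Hooking plan: tilt about 27°, lower until the channel ceiling touches the rail edge, slide along the module's x until the leg meets the edge, then rock about that edge.

```bash
cat >> h.py <<'E'
RAIL=np.array([.5832,.0466,.035]); YAW=-.1964
EX=np.array([np.cos(YAW),np.sin(YAW),0]); EY=np.array([-np.sin(YAW),np.cos(YAW),0]); EZ=np.array([0,0,1.])
T=np.array([1.5,43.5])   # TCP in module x,z mm
def hookpose(ux,y,tilt,dz=0,corner=(-18,0),uz=14,T=T):
    """TCP when rail corner sits at module (ux,uz)"""
    a=np.radians(tilt); v=T-np.array([ux,uz]); x=v[0]*np.cos(a)-v[1]*np.sin(a)+corner[0]; z=v[0]*np.sin(a)+v[1]*np.cos(a)+corner[1]+dz
    return RAIL+(x*EX+y*EY+z*EZ)/1e3
def where(T=T):
    s=manip.get_state(); q=np.array(s["position"])-RAIL; A=rot(s["ee_rot"]).as_matrix(); t=np.degrees(np.arctan2(A[:,1]@EZ,A[:,1]@EX))
    x,y,z=q@EX*1e3,q@EY*1e3,q@EZ*1e3; a=np.radians(t); c,n=np.cos(a),np.sin(a)
    f=np.array(s["contact_force"]); v=np.array([-18-x,-z]); u=T+np.array([c*v[0]+n*v[1],-n*v[0]+c*v[1]])
    print("TCP rail mm",np.round([x,y,z],1),"tilt",round(t,2),"U in module",u.round(2),"F rail",np.round([f@EX,f@EY,f@EZ],1),"grip",round(s["width"],4),round(s["gripper_force"],0),"t",round(s["clock"],1))
E
python3 -m pendant '[{"dx":0,"dy":0,"dz":-0.005,"rx":0,"ry":0,"rz":0,"hand":0.02},{"dx":0,"dy":0,"dz":-0.02,"rx":0,"ry":0,"rz":0,"hand":0.02},{"dx":0,"dy":-0.005,"dz":-0.025,"rx":0,"ry":0,"rz":0,"hand":0.02},{"dx":0,"dy":-0.015,"dz":-0.025,"rx":0,"ry":0,"rz":2,"hand":0.02},{"dx":0,"dy":-0.015,"dz":-0.025,"rx":0,"ry":0,"rz":2,"hand":0.02},{"dx":0,"dy":-0.015,"dz":-0.025,"rx":0,"ry":0,"rz":2,"hand":0.02},{"dx":0,"dy":-0.015,"dz":-0.025,"rx":0,"ry":0,"rz":2.1,"hand":0.02},{"dx":0,"dy":0,"dz":0,"rx":-6.5,"ry":0,"rz":0,"hand":0.02},{"dx":0,"dy":0,"dz":0,"rx":-6.5,"ry":0,"rz":0,"hand":0.02},{"dx":0,"dy":0,"dz":0,"rx":-7,"ry":0,"rz":0,"hand":0.02},{"dx":0,"dy":0,"dz":0,"rx":-7,"ry":0,"rz":0,"hand":0.02},{"dx":0,"dy":0,"dz":0,"rx":0,"ry":0,"rz":0,"hand":0.02}]'
python3 -c "
from h import *
where(); go(hookpose(-4,-28.4,27,100),YAW,-27); go(hookpose(-4,-28.4,27,6),YAW,-27); print(manip.get_state()['qpos'].round(2))"
```

```text
clock: 11.05
position: [0.513, -0.2419, 0.1848]
ee_rot: [0.174, 0.754, 0.616, 0.147]
contact_force: [-3.1, 2.1, -3.9]
width: 0.0416
gripper_force: 72.2
TCP rail mm [ -12.6 -296.7  149.8] tilt 26.36 U in module [-69.89 -88.29] F rail [-3.5  1.5 -3.9] grip 0.0416 72.0 t 11.1
turn deg [-0.64 -0.35 -0.27] shift mm (after turn) [268.3 -22.   12.4] shift mm (cur) [268.1 -23.1  14.3]
turn deg [-0.64 -0.35 -0.27] shift mm (after turn) [268.3 -64.6  96.1] shift mm (cur) [267.4 -64.8  98.5]
[-0.71  0.1   1.96  0.35  0.71 -0.74]
```

```bash
python3 -m pendant '[{"dx":0.01,"dy":-0.002,"dz":0,"rx":0,"ry":0,"rz":0,"hand":0.02},{"dx":0.028,"dy":-0.002,"dz":0,"rx":0,"ry":0,"rz":0,"hand":0.02},{"dx":0.03,"dy":-0.002,"dz":0,"rx":0,"ry":0,"rz":0,"hand":0.02},{"dx":0.03,"dy":-0.002,"dz":0,"rx":0,"ry":0,"rz":0,"hand":0.02},{"dx":0.03,"dy":-0.002,"dz":0,"rx":0,"ry":0,"rz":0,"hand":0.02},{"dx":0.03,"dy":-0.002,"dz":0.002,"rx":0,"ry":0,"rz":0,"hand":0.02},{"dx":0.03,"dy":-0.002,"dz":0.002,"rx":0,"ry":0,"rz":0,"hand":0.02},{"dx":0.03,"dy":-0.002,"dz":0.002,"rx":0,"ry":0,"rz":0,"hand":0.02},{"dx":0.03,"dy":-0.002,"dz":0.002,"rx":0,"ry":0,"rz":0,"hand":0.02},{"dx":0.02,"dy":-0.004,"dz":0.004,"rx":0,"ry":0,"rz":0,"hand":0.02},{"dx":0,"dy":0,"dz":0,"rx":0,"ry":0,"rz":0,"hand":0.02},{"dx":0,"dy":0,"dz":0,"rx":0,"ry":0,"rz":0,"hand":0.02}]'
python3 -c "
from h import *
where(); go(hookpose(-4,-28.4,27,6),YAW,-27); print(manip.get_state()['qpos'].round(2))
d,s=snap('wrist'); sc,_=snap('scene')
c=np.zeros((400,800,3),np.uint8); c[:,:400]=d['frame'][:,120:520]; c[:,400:]=cv2.resize(sc['frame'][160:260,260:360],(400,400),interpolation=2)
cv2.imwrite('pics/hold.png',c[:,:,::-1])"
```

```text
clock: 12.05
position: [0.5622, 0.0194, 0.1707]
ee_rot: [0.181, 0.751, 0.618, 0.148]
contact_force: [-0.4, -0.0, -2.0]
width: 0.0414
gripper_force: 72.2
TCP rail mm [-15.3 -30.8 135.7] tilt 27.01 U in module [-62.54 -76.23] F rail [-0.4 -0.1 -2. ] grip 0.0414 72.0 t 12.1
turn deg [ 0.01 -0.04  0.15] shift mm (after turn) [  2.4 -55.8  84.9] shift mm (cur) [  2.4 -55.8  84.9]
[-0.05  0.11  2.   -0.13  0.57  0.24]
```

View pics/hold.png

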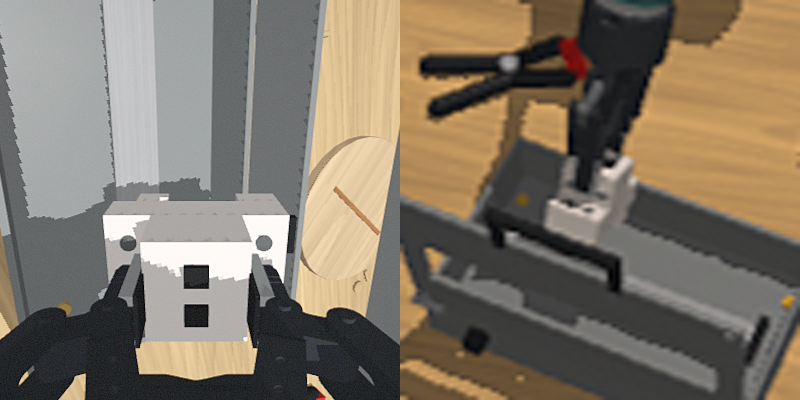

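Module B is held squarely in the pads and tilted hook-down, above the rail. I'll descend to 6 mm above the expected contact.

```bash
python3 -m pendant '[{"dx":0.0024,"dy":-0.012,"dz":0.005,"rx":0,"ry":0,"rz":0,"hand":0.02},{"dx":0,"dy":-0.0063,"dz":0.012,"rx":0,"ry":0,"rz":0,"hand":0.02},{"dx":0,"dy":-0.0063,"dz":0.012,"rx":0,"ry":0,"rz":0,"hand":0.02},{"dx":0,"dy":-0.0063,"dz":0.012,"rx":0,"ry":0,"rz":0,"hand":0.02},{"dx":0,"dy":-0.0063,"dz":0.012,"rx":0,"ry":0,"rz":0,"hand":0.02},{"dx":0,"dy":-0.0063,"dz":0.012,"rx":0,"ry":0,"rz":0,"hand":0.02},{"dx":0,"dy":-0.0063,"dz":0.011,"rx":0,"ry":0,"rz":0,"hand":0.02},{"dx":0,"dy":-0.006,"dz":0.009,"rx":0,"ry":0,"rz":0,"hand":0.02},{"dx":0,"dy":0,"dz":0,"rx":0,"ry":0,"rz":0,"hand":0.02},{"dx":0,"dy":0,"dz":0,"rx":0,"ry":0,"rz":0,"hand":0.02}]'
python3 -c "
from h import *
where(); go(hookpose(-4,-28.4,27,0),YAW,-27)"
```

```text
clock: 12.98
position: [0.5504, 0.0209, 0.0689]
ee_rot: [0.181, 0.752, 0.616, 0.148]
contact_force: [0.4, 1.1, -1.5]
width: 0.0415
gripper_force: 72.1
TCP rail mm [-27.2 -31.6  33.9] tilt 26.97 U in module [-5.68  9.12] F rail [ 0.2  1.2 -1.5] grip 0.0415 72.0 t 13.0
turn deg [-0.03  0.08 -0.12] shift mm (after turn) [ 3.2 -1.7  4.9] shift mm (cur) [ 3.2 -1.7  4.9]
```

```bash
python3 -m pendant '[{"dx":0.003,"dy":0,"dz":0.002,"rx":0,"ry":0,"rz":0,"hand":0.02},{"dx":0,"dy":-0.0009,"dz":0.0018,"rx":0,"ry":0,"rz":0,"hand":0.02},{"dx":0,"dy":0,"dz":0,"rx":0,"ry":0,"rz":0,"hand":0.02},{"dx":0,"dy":0,"dz":0,"rx":0,"ry":0,"rz":0,"hand":0.02}]'
python3 -c "
from h import *
where()"
python3 -m pendant '[{"dx":0,"dy":-0.0005,"dz":0.001,"rx":0,"ry":0,"rz":0,"hand":0.02},{"dx":0,"dy":0,"dz":0,"rx":0,"ry":0,"rz":0,"hand":0.02},{"dx":0,"dy":0,"dz":0,"rx":0,"ry":0,"rz":0,"hand":0.02}]'
python3 -c "
from h import *
where()"
python3 -m pendant '[{"dx":0,"dy":-0.0005,"dz":0.001,"rx":0,"ry":0,"rz":0,"hand":0.02},{"dx":0,"dy":0,"dz":0,"rx":0,"ry":0,"rz":0,"hand":0.02},{"dx":0,"dy":0,"dz":0,"rx":0,"ry":0,"rz":0,"hand":0.02}]'
python3 -c "
from h import *
where()"
```

```text
clock: 13.32
position: [0.5518, 0.0248, 0.0657]
ee_rot: [0.181, 0.752, 0.617, 0.148]
contact_force: [0.2, 0.3, -2.3]
width: 0.042
gripper_force: 72.1
TCP rail mm [-26.5 -27.5  30.7] tilt 27.05 U in module [-4.84 12.32] F rail [ 0.1  0.3 -2.3] grip 0.042 72.0 t 13.3
clock: 13.57
position: [0.552, 0.0249, 0.0647]
ee_rot: [0.181, 0.752, 0.617, 0.149]
contact_force: [-1.5, -0.4, 2.2]
width: 0.0419
gripper_force: 72.9
TCP rail mm [-26.4 -27.3  29.7] tilt 27.09 U in module [-4.55 13.21] F rail [-1.4 -0.7  2.2] grip 0.0419 73.0 t 13.6
clock: 13.82
position: [0.552, 0.0249, 0.0643]
ee_rot: [0.181, 0.752, 0.617, 0.149]
contact_force: [-6.2, 0.9, 10.5]
width: 0.0413
gripper_force: 73.9
TCP rail mm [-26.3 -27.4  29.3] tilt 27.16 U in module [-4.47 13.6 ] F rail [-6.2 -0.3 10.5] grip 0.0413 74.0 t 13.8
```

Contact force is normal to the ceiling, exactly as planned. Now the slide along the module's x.

```bash
python3 -m pendant '[{"dx":0,"dy":0.001,"dz":-0.001,"rx":0,"ry":0,"rz":0,"hand":0.02},{"dx":0,"dy":0.003,"dz":0,"rx":0,"ry":0,"rz":0,"hand":0.02},{"dx":0,"dy":0.003,"dz":0,"rx":0,"ry":0,"rz":0,"hand":0.02},{"dx":0,"dy":0.002,"dz":0,"rx":0,"ry":0,"rz":0,"hand":0.02},{"dx":0,"dy":0,"dz":0,"rx":0,"ry":0,"rz":0,"hand":0.02},{"dx":0,"dy":0,"dz":0,"rx":0,"ry":0,"rz":0,"hand":0.02}]'
python3 -c "
from h import *
where()"
python3 -m pendant '[{"dx":0,"dy":0.0015,"dz":0,"rx":0,"ry":0,"rz":0,"hand":0.02},{"dx":0,"dy":0,"dz":0,"rx":0,"ry":0,"rz":0,"hand":0.02},{"dx":0,"dy":0,"dz":0,"rx":0,"ry":0,"rz":0,"hand":0.02}]'
python3 -c "
from h import *
where()"
python3 -m pendant '[{"dx":0,"dy":0.001,"dz":0,"rx":0,"ry":0,"rz":0,"hand":0.02},{"dx":0,"dy":0,"dz":0,"rx":0,"ry":0,"rz":0,"hand":0.02},{"dx":0,"dy":0,"dz":0,"rx":0,"ry":0,"rz":0,"hand":0.02}]'
python3 -c "
from h import *
where()"
```

```text
clock: 14.32
position: [0.559, 0.0232, 0.0676]
ee_rot: [0.18, 0.752, 0.617, 0.148]
contact_force: [-0.4, -0.5, -1.9]
width: 0.0413
gripper_force: 72.2
TCP rail mm [-19.1 -27.6  32.6] tilt 26.97 U in module [-12.29  13.9 ] F rail [-0.3 -0.6 -1.9] grip 0.0413 72.0 t 14.3
clock: 14.57
position: [0.5602, 0.0231, 0.0685]
ee_rot: [0.18, 0.752, 0.617, 0.148]
contact_force: [0.3, -0.2, -2.0]
width: 0.0418
gripper_force: 72.2
TCP rail mm [-17.9 -27.6  33.5] tilt 26.99 U in module [-13.75  13.69] F rail [ 0.3 -0.1 -2. ] grip 0.0418 72.0 t 14.6
clock: 14.82
position: [0.5612, 0.0229, 0.0691]
ee_rot: [0.181, 0.752, 0.617, 0.148]
contact_force: [0.5, 0.4, -1.4]
width: 0.0416
gripper_force: 72.2
TCP rail mm [-17.  -27.5  34.1] tilt 27.01 U in module [-14.86  13.61] F rail [ 0.4  0.5 -1.4] grip 0.0416 72.0 t 14.8
```

```bash
python3 -m pendant '[{"dx":0,"dy":0.001,"dz":0,"rx":0,"ry":0,"rz":0,"hand":0.02},{"dx":0,"dy":0,"dz":0,"rx":0,"ry":0,"rz":0,"hand":0.02},{"dx":0,"dy":0,"dz":0,"rx":0,"ry":0,"rz":0,"hand":0.02}]'
python3 -c "
from h import *
where()"
python3 -m pendant '[{"dx":0,"dy":0.001,"dz":0,"rx":0,"ry":0,"rz":0,"hand":0.02},{"dx":0,"dy":0,"dz":0,"rx":0,"ry":0,"rz":0,"hand":0.02},{"dx":0,"dy":0,"dz":0,"rx":0,"ry":0,"rz":0,"hand":0.02}]'
python3 -c "
from h import *
where()"
```

```text
clock: 15.07
position: [0.5617, 0.0227, 0.0693]
ee_rot: [0.18, 0.752, 0.617, 0.148]
contact_force: [0.2, -0.3, -3.2]
width: 0.0415
gripper_force: 72.1
TCP rail mm [-16.4 -27.6  34.3] tilt 26.97 U in module [-15.46  13.65] F rail [ 0.3 -0.3 -3.2] grip 0.0415 72.0 t 15.1
clock: 15.32
position: [0.562, 0.0225, 0.0694]
ee_rot: [0.18, 0.752, 0.617, 0.147]
contact_force: [-1.2, -0.3, -3.8]
width: 0.042
gripper_force: 72.1
TCP rail mm [-16.  -27.7  34.4] tilt 26.9 U in module [-15.79  13.73] F rail [-1.1 -0.5 -3.8] grip 0.042 72.0 t 15.3
```

The leg now touches the rail edge and the lip is under it. Next I'll compute the rocking rows about the edge.

```bash
cat >> h.py <<'E'
def rock(y,t0=27,u0=-15.8,uz=13.7,n=9,u1=-18.0,t1=0,T=T):
    pr=None
    for i in range(n+1):
        t=t0+(t1-t0)*i/n; u=u1+(u0-u1)*np.sin(np.radians(t))/np.sin(np.radians(t0))
        p=hookpose(u,y,t,uz=uz,T=T)
        if pr is not None:
            a=np.radians(tp); d=(p-pr)*1e3; X=d@EX; Z=d@EZ
            print(round(t,1),"dy %.1f dz %.1f"%(X*np.cos(a)+Z*np.sin(a), X*np.sin(a)-Z*np.cos(a)))
        pr,tp=p,t
E
python3 -c "
from h import *
rock(-28)"
```

```text
24.0 dy 1.8 dz 1.0
21.0 dy 1.8 dz 1.0
18.0 dy 1.8 dz 1.0
15.0 dy 1.8 dz 1.0
12.0 dy 1.8 dz 1.0
9.0 dy 1.8 dz 1.0
6.0 dy 1.8 dz 1.0
3.0 dy 1.8 dz 1.0
0.0 dy 1.8 dz 1.1
```

```bash
python3 -m pendant '[{"dx":0,"dy":0.0018,"dz":0.001,"rx":3,"ry":0,"rz":0,"hand":0.02},{"dx":0,"dy":0.0018,"dz":0.001,"rx":3,"ry":0,"rz":0,"hand":0.02},{"dx":0,"dy":0.0018,"dz":0.001,"rx":3,"ry":0,"rz":0,"hand":0.02},{"dx":0,"dy":0.0018,"dz":0.001,"rx":3,"ry":0,"rz":0,"hand":0.02},{"dx":0,"dy":0.0018,"dz":0.001,"rx":3,"ry":0,"rz":0,"hand":0.02},{"dx":0,"dy":0,"dz":0,"rx":0,"ry":0,"rz":0,"hand":0.02},{"dx":0,"dy":0,"dz":0,"rx":0,"ry":0,"rz":0,"hand":0.02}]'
python3 -c "
from h import *
where()"
python3 -m pendant '[{"dx":0,"dy":0.0018,"dz":0.001,"rx":3,"ry":0,"rz":0,"hand":0.02},{"dx":0,"dy":0.0018,"dz":0.001,"rx":3,"ry":0,"rz":0,"hand":0.02},{"dx":0,"dy":0.0009,"dz":0.0005,"rx":1.5,"ry":0,"rz":0,"hand":0.02},{"dx":0,"dy":0,"dz":0,"rx":0,"ry":0,"rz":0,"hand":0.02},{"dx":0,"dy":0,"dz":0,"rx":0,"ry":0,"rz":0,"hand":0.02}]'
python3 -c "
from h import *
where()"
```

```text
clock: 15.9
position: [0.5729, 0.0205, 0.0685]
ee_rot: [0.08, 0.769, 0.631, 0.066]
contact_force: [-2.5, 0.6, 0.3]
width: 0.0418
gripper_force: 73.8
TCP rail mm [ -5.  -27.6  33.5] tilt 11.96 U in module [-18.2   13.38] F rail [-2.5  0.1  0.3] grip 0.0418 74.0 t 15.9
clock: 16.32
position: [0.5776, 0.0196, 0.0669]
ee_rot: [0.031, 0.773, 0.634, 0.025]
contact_force: [-1.9, 0.3, 1.0]
width: 0.0417
gripper_force: 74.7
TCP rail mm [ -0.2 -27.6  31.9] tilt 4.53 U in module [-18.76  13.15] F rail [-1.9 -0.1  1. ] grip 0.0417 75.0 t 16.3
```

```bash
python3 -m pendant '[{"dx":0,"dy":0.0006,"dz":0.0006,"rx":1.5,"ry":0,"rz":0,"hand":0.02},{"dx":0,"dy":0.0006,"dz":0.0006,"rx":1.5,"ry":0,"rz":0,"hand":0.02},{"dx":0,"dy":0.0006,"dz":0.0006,"rx":1.5,"ry":0,"rz":0,"hand":0.02},{"dx":0,"dy":0,"dz":0,"rx":0,"ry":0,"rz":0,"hand":0.02},{"dx":0,"dy":0,"dz":0,"rx":0,"ry":0,"rz":0,"hand":0.02}]'
python3 -c "
from h import *
where()"
python3 -m pendant '[{"dx":0,"dy":0,"dz":0.001,"rx":1,"ry":0,"rz":0,"hand":0.02},{"dx":0,"dy":0,"dz":0.0005,"rx":0.5,"ry":0,"rz":0,"hand":0.02},{"dx":0,"dy":0,"dz":0,"rx":0,"ry":0,"rz":0,"hand":0.02},{"dx":0,"dy":0,"dz":0,"rx":0,"ry":0,"rz":0,"hand":0.02}]'
python3 -c "
from h import *
where(); print(manip.get_state()['moment'])"
```

```text
clock: 16.73
position: [0.5802, 0.0191, 0.0646]
ee_rot: [0.001, 0.773, 0.634, 0.001]
contact_force: [0.3, 0.3, -5.7]
width: 0.0416
gripper_force: 74.5
TCP rail mm [  2.4 -27.5  29.6] tilt 0.15 U in module [-18.96  13.91] F rail [ 0.2  0.3 -5.7] grip 0.0416 74.0 t 16.7
clock: 17.07
position: [0.5809, 0.019, 0.0644]
ee_rot: [-0.009, 0.773, 0.634, -0.007]
contact_force: [2.1, -0.9, 1.4]
width: 0.0417
gripper_force: 75.2
TCP rail mm [  3.1 -27.5  29.4] tilt -1.3 U in module [-18.93  13.63] F rail [ 2.2 -0.4  1.4] grip 0.0417 75.0 t 17.1
[-0.08852783 -0.33139819 -0.02894637]
```

```bash
python3 -m pendant '[{"dx":0,"dy":0,"dz":0.0015,"rx":0,"ry":0,"rz":0,"hand":0.02},{"dx":0,"dy":0,"dz":0.001,"rx":0,"ry":0,"rz":0,"hand":0.02},{"dx":0,"dy":0,"dz":0,"rx":0,"ry":0,"rz":0,"hand":0.02},{"dx":0,"dy":0,"dz":0,"rx":0,"ry":0,"rz":0,"hand":0.02}]'
python3 -c "
from h import *
where(); print(manip.get_state()['moment'])
d,s=snap('wrist'); save(d,'p1',190,100,250,250,2.4)"
```

```text
clock: 17.4
position: [0.5809, 0.0191, 0.0643]
ee_rot: [-0.008, 0.773, 0.634, -0.007]
contact_force: [-2.4, 0.8, 15.6]
width: 0.0417
gripper_force: 77.1
TCP rail mm [  3.1 -27.5  29.3] tilt -1.21 U in module [-18.98  13.75] F rail [-2.5  0.3 15.6] grip 0.0417 77.0 t 17.4
[-0.03368486  0.23960545  0.07674653]
```

View pics/p1.png

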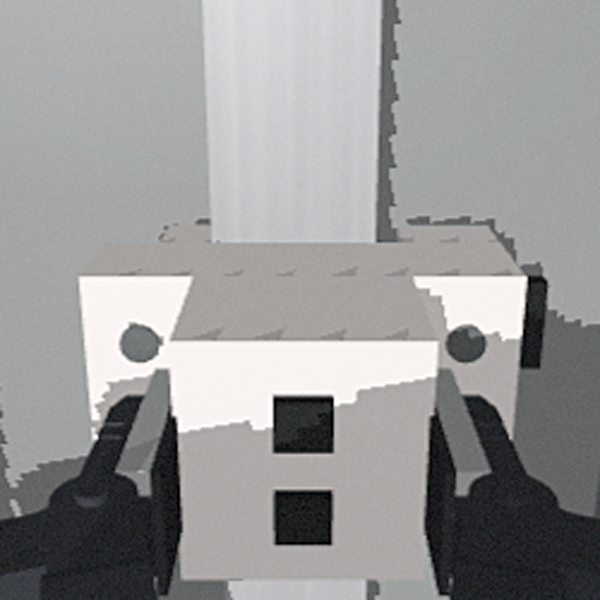

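Seated on a hard stop at home height and level with the rail. I'll do a short pull test to confirm the latch, then release.

```bash
python3 -m pendant '[{"dx":0,"dy":0,"dz":-0.0025,"rx":-1.2,"ry":0,"rz":0,"hand":0.02},{"dx":0,"dy":0,"dz":-0.001,"rx":-1,"ry":0,"rz":0,"hand":0.02},{"dx":0,"dy":0,"dz":0,"rx":0,"ry":0,"rz":0,"hand":0.02},{"dx":0,"dy":0,"dz":0,"rx":0,"ry":0,"rz":0,"hand":0.02}]'
python3 -c "
from h import *
where(); print(manip.get_state()['moment'])"
```

```text
clock: 17.78
position: [0.5794, 0.0193, 0.0642]
ee_rot: [0.005, 0.773, 0.634, 0.004]
contact_force: [3.7, -0.6, -3.6]
width: 0.0414
gripper_force: 74.6
TCP rail mm [  1.6 -27.5  29.2] tilt 0.73 U in module [-18.51  14.53] F rail [ 3.8  0.1 -3.6] grip 0.0414 75.0 t 17.8
[-0.00760396 -0.33788583  0.00429585]
```

```bash
python3 -m pendant '[{"dx":0,"dy":0,"dz":0.001,"rx":0,"ry":0,"rz":0,"hand":0.06},{"dx":0,"dy":0,"dz":0,"rx":0,"ry":0,"rz":0,"hand":0.06},{"dx":0,"dy":0,"dz":0,"rx":0,"ry":0,"rz":0,"hand":0.06},{"dx":0,"dy":0,"dz":-0.01,"rx":0.8,"ry":0,"rz":0,"hand":0.06},{"dx":0,"dy":0,"dz":-0.03,"rx":0,"ry":0,"rz":0,"hand":0.06},{"dx":0,"dy":0,"dz":-0.04,"rx":0,"ry":0,"rz":0,"hand":0.06},{"dx":0,"dy":0,"dz":-0.04,"rx":0,"ry":0,"rz":0,"hand":0.06},{"dx":0,"dy":0,"dz":-0.04,"rx":0,"ry":0,"rz":0,"hand":0.06},{"dx":0,"dy":0,"dz":-0.02,"rx":0,"ry":0,"rz":0,"hand":0.08},{"dx":0,"dy":0,"dz":0,"rx":0,"ry":0,"rz":0,"hand":0.08},{"dx":0,"dy":0,"dz":0,"rx":0,"ry":0,"rz":0,"hand":0.08}]'
cat >> h.py <<'E'
def seated(y,w):
    """fit full pose of a seated module in the wrist view: dx,dy,dz (mm) and tilt about rail y"""
    d,s=snap("wrist"); h=cv2.cvtColor(d["frame"],cv2.COLOR_RGB2HSV)
    B=R.from_euler("z",YAW); K=2
    def rend(p):
        im=np.zeros((800,1280),np.uint8); T=(B*R.from_euler("y",-np.radians(p[3]))).as_matrix(); o=RAIL+(p[0]*EX+p[1]*EY+(p[2]-14)*EZ)/1e3
        for b in boxes(w)[2:]:
            q=w2pix(d,b@T.T+o,s); cv2.fillConvexPoly(im,cv2.convexHull(np.round(q*K*16).astype(np.int32)),255,cv2.LINE_8,4)
        return im>127
    # edges: score by gradient along outlines of the upper/base top faces
    g=cv2.GaussianBlur(cv2.cvtColor(d["frame"],cv2.COLOR_RGB2GRAY),(0,0),1.2).astype(float); G=np.hypot(cv2.Sobel(g,6,1,0),cv2.Sobel(g,6,0,1)); G=np.minimum(G,120)
    F=[[(-20,66),(23,66)],[(-42,36),(-20,36)],[(23,36),(45,36)]]
    def cost(p):
        T=(B*R.from_euler("y",-np.radians(p[3]))).as_matrix(); o=RAIL+(p[0]*EX+p[1]*EY+(p[2]-14)*EZ)/1e3; tot=0
        for (a,z),(b,_) in F:
            c=np.array([[a,-w/2,z],[b,-w/2,z],[b,w/2,z],[a,w/2,z]])/1e3; t=np.linspace(0,1,25)[:,None]
            for i in range(4):
                P=c[i]*(1-t)+c[(i+1)%4]*t; q=w2pix(d,P@T.T+o,s).astype(np.float32)
                tot+=cv2.remap(G,q[:,:1],q[:,1:],cv2.INTER_LINEAR).mean()*np.linalg.norm(c[i]-c[(i+1)%4])
        return -tot
    best=min((minimize(cost,[a,y+b,c,e],method="Nelder-Mead",options=dict(xatol=.02,fatol=1e-4,maxiter=400,initial_simplex=np.array([a,y+b,c,e])+np.vstack([np.zeros(4),np.diag([2,2,2,3])]))) for a in (-1,1) for b in (-2,0,2) for c in (0,2) for e in (0,4)),key=lambda o:o.fun)
    print("seated dx,dy,dz,tilt",best.x.round(2),round(best.fun,2))
E
python3 -c "
from h import *
where(); seated(-27.5,46)
d,s=snap('top')
for n,p,w in (('A',(.49,.39,0),54),('C',(.433,-.245,.2),46),('D',(.446,-.39,-.6),54)): print(n,fit(d,s,p,w,20))
go([.425,-.245,.24],.2)
"
```

```text
clock: 18.7
position: [0.5799, 0.0192, 0.2453]
ee_rot: [0.0, 0.773, 0.634, 0.001]
contact_force: [0.3, 0.0, -0.1]
width: 0.0804
gripper_force: 0.0
TCP rail mm [  2.1 -27.6 210.3] tilt 0.07 U in module [ -18.9  -166.79] F rail [ 0.3  0.1 -0.1] grip 0.0804 0.0 t 18.7
seated dx,dy,dz,tilt [  1.67 -25.57   3.1    1.59] -44.26
A (array([0.4953, 0.3932, 0.1432]), np.float64(0.446))
C (array([ 0.4334, -0.2497,  0.1939]), np.float64(0.088))
D (array([ 0.4478, -0.3931, -0.6079]), np.float64(0.099))
turn deg [ -0.26  -0.04 -22.75] shift mm (after turn) [-228.5 -202.9    2.4] shift mm (cur) [-289.2  -98.8    2.9]
```

Module B reads as home: hard stop at the home height, tool tilt at or below 0, and it held under the pull. On to module C.

```bash
python3 -m pendant '[{"dx":0,"dy":-0.02,"dz":0,"rx":0,"ry":0,"rz":-5.7,"hand":0.06},{"dx":0,"dy":-0.02,"dz":0,"rx":0,"ry":0,"rz":-5.7,"hand":0.06},{"dx":0,"dy":-0.02,"dz":0,"rx":0,"ry":0,"rz":-5.7,"hand":0.06},{"dx":0,"dy":-0.02,"dz":0,"rx":0,"ry":0,"rz":-5.7,"hand":0.06},{"dx":-0.03,"dy":-0.016,"dz":0,"rx":0,"ry":0,"rz":0,"hand":0.06},{"dx":-0.03,"dy":-0.016,"dz":0,"rx":0,"ry":0,"rz":0,"hand":0.06},{"dx":-0.03,"dy":-0.016,"dz":0,"rx":0,"ry":0,"rz":0,"hand":0.06},{"dx":-0.03,"dy":-0.016,"dz":0,"rx":0,"ry":0,"rz":0,"hand":0.06},{"dx":-0.03,"dy":-0.016,"dz":0,"rx":0,"ry":0,"rz":0,"hand":0.06},{"dx":-0.03,"dy":-0.016,"dz":0,"rx":0,"ry":0,"rz":0,"hand":0.06},{"dx":-0.03,"dy":-0.016,"dz":0,"rx":0,"ry":0,"rz":0,"hand":0.06},{"dx":0,"dy":0,"dz":0,"rx":0,"ry":0,"rz":0,"hand":0.06}]'
python3 -c "
from h import *
look([.4334,-.2497,.2],46)"
```

```text
clock: 19.8
position: [0.43, -0.21, 0.2417]
ee_rot: [-0.002, 0.635, 0.773, -0.003]
contact_force: [0.1, 1.1, 0.5]
width: 0.0599
gripper_force: 0.0
wrist fit [ 0.4324 -0.2474  0.2167] 0.016
top fit (array([ 0.4341, -0.2495,  0.2092]), np.float64(0.574))
above:
turn deg [-0.25 -0.24 -1.09] shift mm (after turn) [-41.2  -6.2 121.9] shift mm (cur) [-41.8  -4.9 121.7]
grasp:
turn deg [-0.25 -0.24 -1.09] shift mm (after turn) [-41.2  -6.2 200.9] shift mm (cur) [-42.1  -4.5 200.7]
```

```bash
python3 -m pendant '[{"dx":0,"dy":0,"dz":0,"rx":-0.25,"ry":-0.25,"rz":-1.1,"hand":0.06},{"dx":-0.021,"dy":-0.003,"dz":0.02,"rx":0,"ry":0,"rz":0,"hand":0.06},{"dx":-0.02,"dy":-0.003,"dz":0.03,"rx":0,"ry":0,"rz":0,"hand":0.06},{"dx":0,"dy":0,"dz":0.03,"rx":0,"ry":0,"rz":0,"hand":0.06},{"dx":0,"dy":0,"dz":0.03,"rx":0,"ry":0,"rz":0,"hand":0.06},{"dx":0,"dy":0,"dz":0.03,"rx":0,"ry":0,"rz":0,"hand":0.06},{"dx":0,"dy":0,"dz":0.025,"rx":0,"ry":0,"rz":0,"hand":0.06},{"dx":0,"dy":0,"dz":0.02,"rx":0,"ry":0,"rz":0,"hand":0.06},{"dx":0,"dy":0,"dz":0.013,"rx":0,"ry":0,"rz":0,"hand":0.06},{"dx":0,"dy":0,"dz":0,"rx":0,"ry":0,"rz":0,"hand":0.06},{"dx":0,"dy":0,"dz":0,"rx":0,"ry":0,"rz":0,"hand":0.06}]'
python3 -c "
from h import *
go([.4324+.0015,-.2474+.0003,.043],.2167)"
python3 -m pendant '[{"dx":0,"dy":0,"dz":0,"rx":0,"ry":0,"rz":0,"hand":0.03},{"dx":0,"dy":0,"dz":0,"rx":0,"ry":0,"rz":0,"hand":0.02},{"dx":0,"dy":0,"dz":0,"rx":0,"ry":0,"rz":0,"hand":0.02},{"dx":0,"dy":0,"dz":0,"rx":0,"ry":0,"rz":0,"hand":0.02},{"dx":0,"dy":0,"dz":0,"rx":0,"ry":0,"rz":0,"hand":0.02}]' 70
```

```text
clock: 20.82
position: [0.436, -0.2453, 0.0452]
ee_rot: [0.001, 0.624, 0.781, 0.0]
contact_force: [0.8, -0.5, -0.3]
width: 0.0601
gripper_force: 0.0
turn deg [0.08 0.09 0.33] shift mm (after turn) [-1.3 -2.4  2.2] shift mm (cur) [-1.3 -2.4  2.2]
clock: 21.23
position: [0.4371, -0.2474, 0.0473]
ee_rot: [0.004, 0.625, 0.781, 0.0]
contact_force: [0.0, 1.3, 7.2]
width: 0.0412
gripper_force: 72.1
```

Gripped about 4 mm high, so I'll regrip lower.

```bash
python3 -m pendant '[{"dx":0,"dy":0,"dz":0,"rx":0,"ry":0,"rz":0,"hand":0.06},{"dx":0,"dy":0,"dz":0,"rx":0,"ry":0,"rz":0,"hand":0.06},{"dx":0,"dy":0,"dz":0.002,"rx":0,"ry":0,"rz":0,"hand":0.06},{"dx":-0.001,"dy":-0.002,"dz":0.002,"rx":0,"ry":0,"rz":0,"hand":0.06},{"dx":0,"dy":0,"dz":0,"rx":0,"ry":0,"rz":0,"hand":0.06},{"dx":0,"dy":0,"dz":0,"rx":0,"ry":0,"rz":0,"hand":0.03},{"dx":0,"dy":0,"dz":0,"rx":0,"ry":0,"rz":0,"hand":0.02},{"dx":0,"dy":0,"dz":0,"rx":0,"ry":0,"rz":0,"hand":0.02},{"dx":0,"dy":0,"dz":0,"rx":0,"ry":0,"rz":0,"hand":0.02},{"dx":0,"dy":0,"dz":0,"rx":0,"ry":0,"rz":0,"hand":0.02}]' 70
python3 -c "
from h import *
s=manip.get_state(); p=s['position']; print(p)
go([p[0],p[1],.2],YAW,-27)"
```

```text
clock: 22.07
position: [0.4349, -0.2487, 0.0421]
ee_rot: [0.003, 0.625, 0.78, 0.0]
contact_force: [2.1, 0.8, 3.2]
width: 0.0416
gripper_force: 71.6
[ 0.43490752 -0.24872208  0.04212635]
turn deg [-26.35  -5.42  23.46] shift mm (after turn) [   0.    71.7 -140.7] shift mm (cur) [  -0.7    0.6 -157.9]
```

```bash
python3 -m pendant '[{"dx":0,"dy":0,"dz":-0.008,"rx":0,"ry":0,"rz":0,"hand":0.02},{"dx":0,"dy":0,"dz":-0.025,"rx":0,"ry":0,"rz":0,"hand":0.02},{"dx":0,"dy":0,"dz":-0.03,"rx":0,"ry":0,"rz":0,"hand":0.02},{"dx":0,"dy":0,"dz":-0.03,"rx":0,"ry":0,"rz":6,"hand":0.02},{"dx":0,"dy":0,"dz":-0.03,"rx":0,"ry":0,"rz":6,"hand":0.02},{"dx":0,"dy":0,"dz":-0.03,"rx":0,"ry":0,"rz":6,"hand":0.02},{"dx":0,"dy":0,"dz":0,"rx":0,"ry":0,"rz":5.7,"hand":0.02},{"dx":0,"dy":0,"dz":0,"rx":-6.5,"ry":0,"rz":0,"hand":0.02},{"dx":0,"dy":0,"dz":0,"rx":-6.5,"ry":0,"rz":0,"hand":0.02},{"dx":0,"dy":0,"dz":0,"rx":-7,"ry":0,"rz":0,"hand":0.02},{"dx":0,"dy":0,"dz":0,"rx":-7,"ry":0,"rz":0,"hand":0.02},{"dx":0,"dy":0,"dz":0,"rx":0,"ry":0,"rz":0,"hand":0.02}]'
python3 -c "
from h import *
T=np.array([1.5,42.3])
where(T); go(hookpose(-4,28.4,27,100,T=T),YAW,-27)"
```

```text
clock: 23.07
position: [0.4272, -0.2416, 0.1897]
ee_rot: [0.175, 0.752, 0.618, 0.148]
contact_force: [-2.3, 2.1, -4.7]
width: 0.0416
gripper_force: 72.4
TCP rail mm [ -96.8 -313.1  154.7] tilt 26.46 U in module [   3.12 -131.3 ] F rail [-2.6  1.6 -4.7] grip 0.0416 72.0 t 23.1
turn deg [-0.54 -0.41 -0.05] shift mm (after turn) [341.5  50.9  56.2] shift mm (cur) [341.2  51.1  58.2]
```

```bash
python3 -m pendant '[{"dx":0.015,"dy":0.002,"dz":0,"rx":-0.5,"ry":-0.4,"rz":0,"hand":0.02},{"dx":0.033,"dy":0.004,"dz":0,"rx":0,"ry":0,"rz":0,"hand":0.02},{"dx":0.033,"dy":0.005,"dz":0,"rx":0,"ry":0,"rz":0,"hand":0.02},{"dx":0.033,"dy":0.005,"dz":0.005,"rx":0,"ry":0,"rz":0,"hand":0.02},{"dx":0.033,"dy":0.005,"dz":0.006,"rx":0,"ry":0,"rz":0,"hand":0.02},{"dx":0.033,"dy":0.005,"dz":0.006,"rx":0,"ry":0,"rz":0,"hand":0.02},{"dx":0.033,"dy":0.005,"dz":0.006,"rx":0,"ry":0,"rz":0,"hand":0.02},{"dx":0.033,"dy":0.005,"dz":0.006,"rx":0,"ry":0,"rz":0,"hand":0.02},{"dx":0.033,"dy":0.005,"dz":0.006,"rx":0,"ry":0,"rz":0,"hand":0.02},{"dx":0.033,"dy":0.005,"dz":0.009,"rx":0,"ry":0,"rz":0,"hand":0.02},{"dx":0.028,"dy":0.005,"dz":0.012,"rx":0,"ry":0,"rz":0,"hand":0.02},{"dx":0,"dy":0,"dz":0,"rx":0,"ry":0,"rz":0,"hand":0.02}]'
python3 -c "
from h import *
T=np.array([1.5,42.3])
where(T); go(hookpose(-4,28.4,27,5,T=T),YAW,-27)"
```

```text
clock: 24.07
position: [0.5734, 0.0764, 0.1657]
ee_rot: [0.185, 0.749, 0.619, 0.148]
contact_force: [0.3, 0.4, -2.2]
width: 0.0419
gripper_force: 72.4
TCP rail mm [-15.4  27.3 130.7] tilt 27.46 U in module [-61.02 -72.49] F rail [ 0.2  0.5 -2.2] grip 0.0419 72.0 t 24.1
turn deg [0.46 0.26 0.41] shift mm (after turn) [  1.1 -53.8  82.5] shift mm (cur) [  1.8 -54.5  82.1]
```

```bash
python3 -m pendant '[{"dx":0.0015,"dy":-0.012,"dz":0.005,"rx":0.4,"ry":0.25,"rz":0.4,"hand":0.02},{"dx":0,"dy":-0.006,"dz":0.0115,"rx":0,"ry":0,"rz":0,"hand":0.02},{"dx":0,"dy":-0.006,"dz":0.0115,"rx":0,"ry":0,"rz":0,"hand":0.02},{"dx":0,"dy":-0.006,"dz":0.0115,"rx":0,"ry":0,"rz":0,"hand":0.02},{"dx":0,"dy":-0.006,"dz":0.0115,"rx":0,"ry":0,"rz":0,"hand":0.02},{"dx":0,"dy":-0.006,"dz":0.0115,"rx":0,"ry":0,"rz":0,"hand":0.02},{"dx":0,"dy":-0.006,"dz":0.011,"rx":0,"ry":0,"rz":0,"hand":0.02},{"dx":0,"dy":-0.006,"dz":0.009,"rx":0,"ry":0,"rz":0,"hand":0.02},{"dx":0,"dy":0,"dz":0,"rx":0,"ry":0,"rz":0,"hand":0.02},{"dx":0,"dy":0,"dz":0,"rx":0,"ry":0,"rz":0,"hand":0.02}]'
python3 -c "
from h import *
T=np.array([1.5,42.3])
where(T); go(hookpose(-4,28.4,27,1.5,T=T),YAW,-27)"
```

```text
clock: 24.9
position: [0.5587, 0.074, 0.0671]
ee_rot: [0.181, 0.753, 0.615, 0.146]
contact_force: [0.3, -0.9, -2.3]
width: 0.0415
gripper_force: 72.5
TCP rail mm [-29.4  22.1  32.1] tilt 26.87 U in module [-2.84  8.48] F rail [ 0.5 -0.8 -2.3] grip 0.0415 72.0 t 24.9
turn deg [-0.13  0.26 -0.23] shift mm (after turn) [6.3 1.8 4.2] shift mm (cur) [6.4 1.7 4.1]
```

```bash
python3 -m pendant '[{"dx":0.0063,"dy":0.0018,"dz":0.002,"rx":-0.1,"ry":0.25,"rz":-0.2,"hand":0.02},{"dx":0,"dy":0,"dz":0.002,"rx":0,"ry":0,"rz":0,"hand":0.02},{"dx":0,"dy":0,"dz":0,"rx":0,"ry":0,"rz":0,"hand":0.02},{"dx":0,"dy":0,"dz":0,"rx":0,"ry":0,"rz":0,"hand":0.02}]'
python3 -c "
from h import *
where(np.array([1.5,42.3]))"
python3 -m pendant '[{"dx":0,"dy":-0.0005,"dz":0.001,"rx":0,"ry":0,"rz":0,"hand":0.02},{"dx":0,"dy":0,"dz":0,"rx":0,"ry":0,"rz":0,"hand":0.02},{"dx":0,"dy":0,"dz":0,"rx":0,"ry":0,"rz":0,"hand":0.02}]'
python3 -c "
from h import *
where(np.array([1.5,42.3]))"
python3 -m pendant '[{"dx":0,"dy":-0.0005,"dz":0.001,"rx":0,"ry":0,"rz":0,"hand":0.02},{"dx":0,"dy":0,"dz":0,"rx":0,"ry":0,"rz":0,"hand":0.02},{"dx":0,"dy":0,"dz":0,"rx":0,"ry":0,"rz":0,"hand":0.02}]'
python3 -c "
from h import *
where(np.array([1.5,42.3]))"
```

```text
clock: 25.23
position: [0.5648, 0.0806, 0.0657]
ee_rot: [0.181, 0.751, 0.617, 0.15]
contact_force: [0.4, 1.2, -1.9]
width: 0.0419
gripper_force: 72.5
TCP rail mm [-24.7  29.8  30.7] tilt 27.18 U in module [-6.56 11.93] F rail [ 0.2  1.3 -1.9] grip 0.0419 72.0 t 25.2
clock: 25.48
position: [0.5643, 0.0805, 0.0641]
ee_rot: [0.181, 0.751, 0.617, 0.15]
contact_force: [0.1, 0.1, -1.3]
width: 0.0417
gripper_force: 72.5
TCP rail mm [-25.1  29.6  29.1] tilt 27.13 U in module [-5.46 13.12] F rail [ 0.   0.1 -1.3] grip 0.0417 72.0 t 25.5
clock: 25.73
position: [0.5645, 0.0806, 0.0637]
ee_rot: [0.181, 0.751, 0.617, 0.15]
contact_force: [-3.1, 0.4, 4.5]
width: 0.042
gripper_force: 73.4
TCP rail mm [-25.   29.7  28.7] tilt 27.2 U in module [-5.43 13.6 ] F rail [-3.1 -0.2  4.5] grip 0.042 73.0 t 25.7
```

```bash
python3 -m pendant '[{"dx":0,"dy":0.002,"dz":-0.0007,"rx":0,"ry":0,"rz":0,"hand":0.02},{"dx":0,"dy":0.003,"dz":0,"rx":0,"ry":0,"rz":0,"hand":0.02},{"dx":0,"dy":0.003,"dz":0,"rx":0,"ry":0,"rz":0,"hand":0.02},{"dx":0,"dy":0.001,"dz":0,"rx":0,"ry":0,"rz":0,"hand":0.02},{"dx":0,"dy":0,"dz":0,"rx":0,"ry":0,"rz":0,"hand":0.02},{"dx":0,"dy":0,"dz":0,"rx":0,"ry":0,"rz":0,"hand":0.02}]'
python3 -c "
from h import *
where(np.array([1.5,42.3]))"
python3 -m pendant '[{"dx":0,"dy":0.001,"dz":0,"rx":0,"ry":0,"rz":0,"hand":0.02},{"dx":0,"dy":0,"dz":0,"rx":0,"ry":0,"rz":0,"hand":0.02},{"dx":0,"dy":0,"dz":0,"rx":0,"ry":0,"rz":0,"hand":0.02}]'
python3 -c "
from h import *
where(np.array([1.5,42.3]))"
```

```text
clock: 26.23
position: [0.572, 0.079, 0.0675]
ee_rot: [0.181, 0.751, 0.617, 0.149]
contact_force: [-0.8, 0.1, -2.4]
width: 0.0415
gripper_force: 72.5
TCP rail mm [-17.3  29.5  32.5] tilt 27.11 U in module [-13.94  13.7 ] F rail [-0.8 -0.1 -2.4] grip 0.0415 73.0 t 26.2
clock: 26.48
position: [0.5728, 0.0789, 0.0681]
ee_rot: [0.181, 0.751, 0.617, 0.149]
contact_force: [0.4, 1.0, -2.6]
width: 0.0416
gripper_force: 72.5
TCP rail mm [-16.5  29.6  33.1] tilt 27.12 U in module [-14.9   13.54] F rail [ 0.2  1.  -2.6] grip 0.0416 72.0 t 26.5
```

```bash
python3 -m pendant '[{"dx":0,"dy":0.001,"dz":0,"rx":0,"ry":0,"rz":0,"hand":0.02},{"dx":0,"dy":0.0017,"dz":0.001,"rx":3,"ry":0,"rz":0,"hand":0.02},{"dx":0,"dy":0.0017,"dz":0.001,"rx":3,"ry":0,"rz":0,"hand":0.02},{"dx":0,"dy":0.0017,"dz":0.001,"rx":3,"ry":0,"rz":0,"hand":0.02},{"dx":0,"dy":0.0017,"dz":0.001,"rx":3,"ry":0,"rz":0,"hand":0.02},{"dx":0,"dy":0.0017,"dz":0.001,"rx":3,"ry":0,"rz":0,"hand":0.02},{"dx":0,"dy":0.0017,"dz":0.001,"rx":3,"ry":0,"rz":0,"hand":0.02},{"dx":0,"dy":0.0017,"dz":0.001,"rx":3,"ry":0,"rz":0,"hand":0.02},{"dx":0,"dy":0,"dz":0,"rx":0,"ry":0,"rz":0,"hand":0.02},{"dx":0,"dy":0,"dz":0,"rx":0,"ry":0,"rz":0,"hand":0.02}]'
python3 -c "
from h import *
where(np.array([1.5,42.3]))"
```

```text
clock: 27.32
position: [0.5877, 0.0762, 0.0659]
ee_rot: [0.041, 0.772, 0.634, 0.035]
contact_force: [-0.5, 1.1, 0.7]
width: 0.0416
gripper_force: 74.2
TCP rail mm [-1.3 29.9 30.9] tilt 6.25 U in module [-18.43  13.45] F rail [-0.8  1.   0.7] grip 0.0416 74.0 t 27.3
```

Good. Finish the rock, press, and read back; then a pull test.

```bash
python3 -m pendant '[{"dx":0,"dy":0.001,"dz":0.0009,"rx":2.5,"ry":0,"rz":0,"hand":0.02},{"dx":0,"dy":0.0008,"dz":0.0009,"rx":2.5,"ry":0,"rz":0,"hand":0.02},{"dx":0,"dy":0.0004,"dz":0.0007,"rx":1.5,"ry":0,"rz":0,"hand":0.02},{"dx":0,"dy":0,"dz":0.0008,"rx":1,"ry":0,"rz":0,"hand":0.02},{"dx":0,"dy":0,"dz":0,"rx":0,"ry":0,"rz":0,"hand":0.02},{"dx":0,"dy":0,"dz":0,"rx":0,"ry":0,"rz":0,"hand":0.02}]'
python3 -c "
from h import *
where(np.array([1.5,42.3]))"
python3 -m pendant '[{"dx":0,"dy":0,"dz":0.0015,"rx":0,"ry":0,"rz":0,"hand":0.02},{"dx":0,"dy":0,"dz":0.001,"rx":0,"ry":0,"rz":0,"hand":0.02},{"dx":0,"dy":0,"dz":0,"rx":0,"ry":0,"rz":0,"hand":0.02},{"dx":0,"dy":0,"dz":0,"rx":0,"ry":0,"rz":0,"hand":0.02}]'
python3 -c "
from h import *
where(np.array([1.5,42.3]))"
python3 -m pendant '[{"dx":0,"dy":0,"dz":-0.0025,"rx":-1.2,"ry":0,"rz":0,"hand":0.02},{"dx":0,"dy":0,"dz":-0.001,"rx":-1,"ry":0,"rz":0,"hand":0.02},{"dx":0,"dy":0,"dz":0,"rx":0,"ry":0,"rz":0,"hand":0.02},{"dx":0,"dy":0,"dz":0,"rx":0,"ry":0,"rz":0,"hand":0.02}]'
python3 -c "
from h import *
where(np.array([1.5,42.3]))"
```

```text
clock: 27.82
position: [0.5917, 0.0754, 0.0634]
ee_rot: [-0.007, 0.772, 0.635, -0.005]
contact_force: [4.6, -0.9, -0.2]
width: 0.0415
gripper_force: 74.8
TCP rail mm [ 2.8 29.9 28.4] tilt -0.96 U in module [-18.78  13.56] F rail [ 4.7 -0.  -0.2] grip 0.0415 75.0 t 27.8
clock: 28.15
position: [0.5917, 0.0755, 0.0633]
ee_rot: [-0.007, 0.772, 0.635, -0.004]
contact_force: [1.7, -0.7, 13.3]
width: 0.0417
gripper_force: 76.4
TCP rail mm [ 2.7 30.  28.3] tilt -0.88 U in module [-18.79  13.71] F rail [ 1.8 -0.4 13.3] grip 0.0417 76.0 t 28.1
clock: 28.48
position: [0.5896, 0.0758, 0.0634]
ee_rot: [0.006, 0.772, 0.635, 0.006]
contact_force: [6.2, 0.2, -1.4]
width: 0.0417
gripper_force: 74.3
TCP rail mm [ 0.6 29.9 28.4] tilt 1.0 U in module [-17.55  14.25] F rail [ 6.1  1.4 -1.4] grip 0.0417 74.0 t 28.5
```

Same signature, so C is home. Release and go to D.

```bash
python3 -m pendant '[{"dx":0,"dy":0,"dz":0.001,"rx":0,"ry":0,"rz":0,"hand":0.06},{"dx":0,"dy":0,"dz":0,"rx":0,"ry":0,"rz":0,"hand":0.06},{"dx":0,"dy":0,"dz":0,"rx":0,"ry":0,"rz":0,"hand":0.06},{"dx":0,"dy":0,"dz":-0.01,"rx":-1,"ry":0,"rz":0,"hand":0.06},{"dx":0,"dy":0,"dz":-0.03,"rx":0,"ry":0,"rz":0,"hand":0.06},{"dx":0,"dy":0,"dz":-0.04,"rx":0,"ry":0,"rz":0,"hand":0.06},{"dx":0,"dy":0,"dz":-0.04,"rx":0,"ry":0,"rz":0,"hand":0.06},{"dx":0,"dy":0,"dz":-0.04,"rx":0,"ry":0,"rz":0,"hand":0.06},{"dx":0,"dy":-0.02,"dz":-0.02,"rx":0,"ry":0,"rz":0,"hand":0.06},{"dx":0,"dy":-0.03,"dz":0,"rx":0,"ry":0,"rz":6,"hand":0.06},{"dx":0,"dy":-0.03,"dz":0,"rx":0,"ry":0,"rz":6,"hand":0.06},{"dx":0,"dy":0,"dz":0,"rx":0,"ry":0,"rz":6,"hand":0.06}]'
python3 -c "
from h import *
go([.445,-.36,.245],-.6)"
```

```text
clock: 29.48
position: [0.4992, 0.0962, 0.2409]
ee_rot: [0.008, 0.863, 0.504, 0.011]
contact_force: [-0.9, -0.5, 1.1]
width: 0.06
gripper_force: 0.0
turn deg [ 1.45 -0.66  4.97] shift mm (after turn) [-407.2  212.9   -4.1] shift mm (cur) [-424.   176.9   -4. ]
```

```bash
python3 -m pendant '[{"dx":0,"dy":0,"dz":0,"rx":1.45,"ry":-0.65,"rz":5,"hand":0.06},{"dx":-0.03,"dy":0.017,"dz":0,"rx":0,"ry":0,"rz":0,"hand":0.06},{"dx":-0.034,"dy":0.018,"dz":0,"rx":0,"ry":0,"rz":0,"hand":0.06},{"dx":-0.034,"dy":0.018,"dz":0,"rx":0,"ry":0,"rz":0,"hand":0.06},{"dx":-0.034,"dy":0.018,"dz":0,"rx":0,"ry":0,"rz":0,"hand":0.06},{"dx":-0.034,"dy":0.018,"dz":0,"rx":0,"ry":0,"rz":0,"hand":0.06},{"dx":-0.034,"dy":0.018,"dz":0,"rx":0,"ry":0,"rz":0,"hand":0.06},{"dx":-0.034,"dy":0.018,"dz":0,"rx":0,"ry":0,"rz":0,"hand":0.06},{"dx":-0.034,"dy":0.018,"dz":0,"rx":0,"ry":0,"rz":0,"hand":0.06},{"dx":-0.034,"dy":0.018,"dz":0,"rx":0,"ry":0,"rz":0,"hand":0.06},{"dx":-0.034,"dy":0.018,"dz":0,"rx":0,"ry":0,"rz":0,"hand":0.06},{"dx":-0.034,"dy":0.018,"dz":0,"rx":0,"ry":0,"rz":0,"hand":0.06}]'
python3 -m pendant '[{"dx":-0.02,"dy":0.009,"dz":0,"rx":0,"ry":0,"rz":0,"hand":0.06},{"dx":0,"dy":0,"dz":0,"rx":0,"ry":0,"rz":0,"hand":0.06},{"dx":0,"dy":0,"dz":0,"rx":0,"ry":0,"rz":0,"hand":0.06}]'
python3 -c "
from h import *
look([.4475,-.393,-.61],54)
d,s=snap('top'); print(fit(d,s,(.494,.393,0.03),54,20))"
```

```text
clock: 30.48
position: [0.4599, -0.323, 0.2409]
ee_rot: [0.002, 0.884, 0.468, 0.002]
contact_force: [0.3, -0.3, 0.2]
width: 0.0598
gripper_force: 0.0
clock: 30.73
position: [0.4565, -0.3438, 0.2402]
ee_rot: [0.001, 0.884, 0.467, 0.002]
contact_force: [0.4, 0.0, 0.4]
width: 0.0602
gripper_force: 0.0
wrist fit [ 0.4467 -0.3905 -0.5875] 0.018
top fit (array([ 0.4844, -0.4496, -0.9236]), np.float64(0.947))
above:
turn deg [ 0.2  -0.14 -0.51] shift mm (after turn) [-46.   19.8 120.4] shift mm (cur) [-46.1  19.8 120.3]
grasp:
turn deg [ 0.2  -0.14 -0.51] shift mm (after turn) [-46.   19.8 199.4] shift mm (cur) [-46.3  19.5 199.3]
(array([0.4929, 0.3938, 0.0318]), np.float64(0.187))
```

```bash
python3 -m pendant '[{"dx":0,"dy":0,"dz":0,"rx":0.2,"ry":-0.15,"rz":-0.5,"hand":0.06},{"dx":-0.023,"dy":0.010,"dz":0.02,"rx":0,"ry":0,"rz":0,"hand":0.06},{"dx":-0.023,"dy":0.0098,"dz":0.03,"rx":0,"ry":0,"rz":0,"hand":0.06},{"dx":0,"dy":0,"dz":0.03,"rx":0,"ry":0,"rz":0,"hand":0.06},{"dx":0,"dy":0,"dz":0.03,"rx":0,"ry":0,"rz":0,"hand":0.06},{"dx":0,"dy":0,"dz":0.03,"rx":0,"ry":0,"rz":0,"hand":0.06},{"dx":0,"dy":0,"dz":0.025,"rx":0,"ry":0,"rz":0,"hand":0.06},{"dx":0,"dy":0,"dz":0.019,"rx":0,"ry":0,"rz":0,"hand":0.06},{"dx":0,"dy":0,"dz":0.012,"rx":0,"ry":0,"rz":0,"hand":0.06},{"dx":0,"dy":0,"dz":0,"rx":0,"ry":0,"rz":0,"hand":0.06},{"dx":0,"dy":0,"dz":0,"rx":0,"ry":0,"rz":0,"hand":0.06}]'
python3 -c "
from h import *
p=np.array([.4467,-.3905,.0415]); go(p+.0015*np.array([np.cos(-.5875),np.sin(-.5875),0]),-.5875)"
```

```text
clock: 31.8
position: [0.4485, -0.3918, 0.044]
ee_rot: [-0.0, 0.881, 0.473, -0.0]
contact_force: [-0.2, 0.4, 0.1]
width: 0.0596
gripper_force: 0.0
turn deg [-0.04  0.04  0.07] shift mm (after turn) [ 0.  -0.7  2.5] shift mm (cur) [ 0.  -0.7  2.5]
```

```bash
python3 -m pendant '[{"dx":0,"dy":-0.0007,"dz":0.0025,"rx":0,"ry":0,"rz":0,"hand":0.06},{"dx":0,"dy":0,"dz":0,"rx":0,"ry":0,"rz":0,"hand":0.03},{"dx":0,"dy":0,"dz":0,"rx":0,"ry":0,"rz":0,"hand":0.02},{"dx":0,"dy":0,"dz":0,"rx":0,"ry":0,"rz":0,"hand":0.02},{"dx":0,"dy":0,"dz":0,"rx":0,"ry":0,"rz":0,"hand":0.02},{"dx":0,"dy":0,"dz":0,"rx":0,"ry":0,"rz":0,"hand":0.02}]' 70
python3 -m pendant '[{"dx":0,"dy":0,"dz":-0.008,"rx":0,"ry":0,"rz":0,"hand":0.02},{"dx":0,"dy":0,"dz":-0.025,"rx":0,"ry":0,"rz":0,"hand":0.02},{"dx":0,"dy":0,"dz":-0.03,"rx":0,"ry":0,"rz":0,"hand":0.02},{"dx":0,"dy":0,"dz":-0.03,"rx":0,"ry":0,"rz":-5.6,"hand":0.02},{"dx":0,"dy":0,"dz":-0.03,"rx":0,"ry":0,"rz":-5.6,"hand":0.02},{"dx":0,"dy":0,"dz":-0.03,"rx":0,"ry":0,"rz":-5.6,"hand":0.02},{"dx":0,"dy":0,"dz":0,"rx":0,"ry":0,"rz":-5.6,"hand":0.02},{"dx":0,"dy":0,"dz":0,"rx":-6.5,"ry":0,"rz":0,"hand":0.02},{"dx":0,"dy":0,"dz":0,"rx":-6.5,"ry":0,"rz":0,"hand":0.02},{"dx":0,"dy":0,"dz":0,"rx":-7,"ry":0,"rz":0,"hand":0.02},{"dx":0,"dy":0,"dz":0,"rx":-7,"ry":0,"rz":0,"hand":0.02},{"dx":0,"dy":0,"dz":0,"rx":0,"ry":0,"rz":0,"hand":0.02}]'
python3 -c "
from h import *
where(); go(hookpose(-4,-89,27,100),YAW,-27)"
```

```text
clock: 32.3
position: [0.4484, -0.393, 0.0432]
ee_rot: [0.002, 0.882, 0.472, 0.0]
contact_force: [0.4, 0.8, 6.0]
width: 0.0416
gripper_force: 73.0
clock: 33.3
position: [0.4419, -0.3866, 0.1901]
ee_rot: [0.176, 0.754, 0.616, 0.149]
contact_force: [-1.5, 1.8, -3.8]
width: 0.0418
gripper_force: 72.6
TCP rail mm [ -54.1 -452.4  155.1] tilt 26.67 U in module [ -35.89 -111.29] F rail [-1.8  1.4 -3.8] grip 0.0418 73.0 t 33.3
turn deg [-0.33 -0.33 -0.34] shift mm (after turn) [363.4  12.6  36. ] shift mm (cur) [363.3  10.7  38. ]
```

```bash
python3 -m pendant '[{"dx":0.013,"dy":0,"dz":0,"rx":-0.3,"ry":-0.3,"rz":-0.3,"hand":0.02},{"dx":0.034,"dy":0.001,"dz":0,"rx":0,"ry":0,"rz":0,"hand":0.02},{"dx":0.035,"dy":0.001,"dz":0,"rx":0,"ry":0,"rz":0,"hand":0.02},{"dx":0.035,"dy":0.001,"dz":0,"rx":0,"ry":0,"rz":0,"hand":0.02},{"dx":0.035,"dy":0.001,"dz":0.004,"rx":0,"ry":0,"rz":0,"hand":0.02},{"dx":0.035,"dy":0.001,"dz":0.004,"rx":0,"ry":0,"rz":0,"hand":0.02},{"dx":0.035,"dy":0.001,"dz":0.004,"rx":0,"ry":0,"rz":0,"hand":0.02},{"dx":0.035,"dy":0.001,"dz":0.004,"rx":0,"ry":0,"rz":0,"hand":0.02},{"dx":0.035,"dy":0.001,"dz":0.004,"rx":0,"ry":0,"rz":0,"hand":0.02},{"dx":0.035,"dy":0.001,"dz":0.006,"rx":0,"ry":0,"rz":0,"hand":0.02},{"dx":0.035,"dy":0.003,"dz":0.01,"rx":0,"ry":0,"rz":0,"hand":0.02},{"dx":0,"dy":0,"dz":0,"rx":0,"ry":0,"rz":0,"hand":0.02}]'
python3 -m pendant '[{"dx":0,"dy":0,"dz":0,"rx":0,"ry":0,"rz":0,"hand":0.02},{"dx":0,"dy":0,"dz":0,"rx":0,"ry":0,"rz":0,"hand":0.02}]'
python3 -c "
from h import *
T=np.array([1.5,43.2]); where(T); go(hookpose(-4.5,-89,27,5,T=T),YAW,-27)"
```

```text
clock: 34.3
position: [0.5472, -0.0352, 0.1658]
ee_rot: [0.184, 0.747, 0.621, 0.148]
contact_force: [1.0, 0.6, -1.7]
width: 0.0416
gripper_force: 72.7
clock: 34.47
position: [0.5456, -0.0414, 0.1662]
ee_rot: [0.185, 0.749, 0.619, 0.147]
contact_force: [0.3, -0.4, -2.1]
width: 0.0416
gripper_force: 72.7
TCP rail mm [-19.7 -93.6 131.2] tilt 27.34 U in module [-57.24 -74.07] F rail [ 0.4 -0.3 -2.1] grip 0.0416 73.0 t 34.5
turn deg [0.34 0.32 0.45] shift mm (after turn) [  4.6 -49.8  84. ] shift mm (cur) [  5.5 -50.2  83.6]
```

```bash
python3 -m pendant '[{"dx":0.0046,"dy":-0.009,"dz":0.006,"rx":0.3,"ry":0.3,"rz":0.4,"hand":0.02},{"dx":0,"dy":-0.006,"dz":0.0115,"rx":0,"ry":0,"rz":0,"hand":0.02},{"dx":0,"dy":-0.006,"dz":0.0115,"rx":0,"ry":0,"rz":0,"hand":0.02},{"dx":0,"dy":-0.006,"dz":0.0115,"rx":0,"ry":0,"rz":0,"hand":0.02},{"dx":0,"dy":-0.006,"dz":0.0115,"rx":0,"ry":0,"rz":0,"hand":0.02},{"dx":0,"dy":-0.006,"dz":0.0115,"rx":0,"ry":0,"rz":0,"hand":0.02},{"dx":0,"dy":-0.006,"dz":0.0115,"rx":0,"ry":0,"rz":0,"hand":0.02},{"dx":0,"dy":-0.005,"dz":0.009,"rx":0,"ry":0,"rz":0,"hand":0.02},{"dx":0,"dy":0,"dz":0,"rx":0,"ry":0,"rz":0,"hand":0.02},{"dx":0,"dy":0,"dz":0,"rx":0,"ry":0,"rz":0,"hand":0.02},{"dx":0,"dy":0,"dz":0,"rx":0,"ry":0,"rz":0,"hand":0.02}]'
python3 -c "
from h import *
T=np.array([1.5,43.2]); where(T); go(hookpose(-4.5,-89,27,1.2,T=T),YAW,-27)"
```

```text
clock: 35.38
position: [0.5392, -0.0379, 0.0682]
ee_rot: [0.181, 0.753, 0.615, 0.148]
contact_force: [0.3, 0.1, -2.4]
width: 0.0414
gripper_force: 72.7
TCP rail mm [-26.7 -91.5  33.2] tilt 27.03 U in module [-5.85  9.72] F rail [ 0.3  0.2 -2.4] grip 0.0414 73.0 t 35.4
turn deg [ 0.03  0.11 -0.21] shift mm (after turn) [ 2.5 -0.8  3.2] shift mm (cur) [ 2.5 -0.8  3.2]
```

```bash
python3 -m pendant '[{"dx":0.0025,"dy":-0.0008,"dz":0.0017,"rx":0,"ry":0.1,"rz":-0.2,"hand":0.02},{"dx":0,"dy":0,"dz":0.0015,"rx":0,"ry":0,"rz":0,"hand":0.02},{"dx":0,"dy":0,"dz":0,"rx":0,"ry":0,"rz":0,"hand":0.02},{"dx":0,"dy":0,"dz":0,"rx":0,"ry":0,"rz":0,"hand":0.02}]'
python3 -c "
from h import *
where(np.array([1.5,43.2]))"
python3 -m pendant '[{"dx":0,"dy":-0.0005,"dz":0.001,"rx":0,"ry":0,"rz":0,"hand":0.02},{"dx":0,"dy":0,"dz":0,"rx":0,"ry":0,"rz":0,"hand":0.02},{"dx":0,"dy":0,"dz":0,"rx":0,"ry":0,"rz":0,"hand":0.02}]'
python3 -c "
from h import *
where(np.array([1.5,43.2]))"
```

```text
clock: 35.72
position: [0.5405, -0.0347, 0.065]
ee_rot: [0.181, 0.751, 0.618, 0.148]
contact_force: [0.0, -0.9, -1.0]
width: 0.0418
gripper_force: 72.8
TCP rail mm [-26. -88.  30.] tilt 27.07 U in module [-5.03 12.9 ] F rail [ 0.2 -0.9 -1. ] grip 0.0418 73.0 t 35.7
clock: 35.97
position: [0.5406, -0.0347, 0.0645]
ee_rot: [0.181, 0.751, 0.617, 0.149]
contact_force: [-3.6, -0.8, 6.1]
width: 0.0416
gripper_force: 74.0
TCP rail mm [-25.9 -88.   29.5] tilt 27.14 U in module [-4.94 13.33] F rail [-3.4 -1.5  6.1] grip 0.0416 74.0 t 36.0
```

```bash
python3 -m pendant '[{"dx":0,"dy":0.002,"dz":-0.0007,"rx":0,"ry":0,"rz":0,"hand":0.02},{"dx":0,"dy":0.003,"dz":0,"rx":0,"ry":0,"rz":0,"hand":0.02},{"dx":0,"dy":0.003,"dz":0,"rx":0,"ry":0,"rz":0,"hand":0.02},{"dx":0,"dy":0.002,"dz":0,"rx":0,"ry":0,"rz":0,"hand":0.02},{"dx":0,"dy":0,"dz":0,"rx":0,"ry":0,"rz":0,"hand":0.02},{"dx":0,"dy":0,"dz":0,"rx":0,"ry":0,"rz":0,"hand":0.02},{"dx":0,"dy":0,"dz":0,"rx":0,"ry":0,"rz":0,"hand":0.02}]'
python3 -c "
from h import *
where(np.array([1.5,43.2]))"
python3 -m pendant '[{"dx":0,"dy":0.0005,"dz":0,"rx":0,"ry":0,"rz":0,"hand":0.02},{"dx":0,"dy":0,"dz":0,"rx":0,"ry":0,"rz":0,"hand":0.02},{"dx":0,"dy":0,"dz":0,"rx":0,"ry":0,"rz":0,"hand":0.02}]'
python3 -c "
from h import *
where(np.array([1.5,43.2]))"
```

```text
clock: 36.55
position: [0.5484, -0.0363, 0.0682]
ee_rot: [0.18, 0.751, 0.618, 0.148]
contact_force: [-0.2, 0.8, -2.6]
width: 0.0418
gripper_force: 72.7
TCP rail mm [-18.  -88.1  33.2] tilt 26.96 U in module [-13.58  13.62] F rail [-0.4  0.7 -2.6] grip 0.0418 73.0 t 36.5
clock: 36.8
position: [0.549, -0.0364, 0.0687]
ee_rot: [0.18, 0.751, 0.618, 0.148]
contact_force: [-0.1, 0.5, -1.8]
width: 0.0414
gripper_force: 72.7
TCP rail mm [-17.3 -88.1  33.7] tilt 27.0 U in module [-14.38  13.48] F rail [-0.1  0.5 -1.8] grip 0.0414 73.0 t 36.8
```

Continue: 1.3 mm more, then rock.

```bash
python3 -m pendant '[{"dx":0,"dy":0.0013,"dz":0,"rx":0,"ry":0,"rz":0,"hand":0.02},{"dx":0,"dy":0,"dz":0,"rx":0,"ry":0,"rz":0,"hand":0.02},{"dx":0,"dy":0.0017,"dz":0.001,"rx":3,"ry":0,"rz":0,"hand":0.02},{"dx":0,"dy":0.0017,"dz":0.001,"rx":3,"ry":0,"rz":0,"hand":0.02},{"dx":0,"dy":0.0017,"dz":0.001,"rx":3,"ry":0,"rz":0,"hand":0.02},{"dx":0,"dy":0.0017,"dz":0.001,"rx":3,"ry":0,"rz":0,"hand":0.02},{"dx":0,"dy":0.0017,"dz":0.001,"rx":3,"ry":0,"rz":0,"hand":0.02},{"dx":0,"dy":0.0017,"dz":0.001,"rx":3,"ry":0,"rz":0,"hand":0.02},{"dx":0,"dy":0.0017,"dz":0.001,"rx":3,"ry":0,"rz":0,"hand":0.02},{"dx":0,"dy":0,"dz":0,"rx":0,"ry":0,"rz":0,"hand":0.02},{"dx":0,"dy":0,"dz":0,"rx":0,"ry":0,"rz":0,"hand":0.02}]'
python3 -c "
from h import *
where(np.array([1.5,43.2]))"
```

```text
clock: 37.72
position: [0.5648, -0.0395, 0.0668]
ee_rot: [0.042, 0.771, 0.634, 0.034]
contact_force: [0.7, 0.3, 0.4]
width: 0.0414
gripper_force: 76.8
TCP rail mm [ -1.3 -88.   31.8] tilt 6.2 U in module [-18.58  13.42] F rail [0.7 0.4 0.4] grip 0.0414 77.0 t 37.7
```

```bash
python3 -m pendant '[{"dx":0,"dy":0.001,"dz":0.0009,"rx":2.5,"ry":0,"rz":0,"hand":0.02},{"dx":0,"dy":0.0008,"dz":0.0009,"rx":2.5,"ry":0,"rz":0,"hand":0.02},{"dx":0,"dy":0.0004,"dz":0.0007,"rx":1.5,"ry":0,"rz":0,"hand":0.02},{"dx":0,"dy":0,"dz":0.0008,"rx":1,"ry":0,"rz":0,"hand":0.02},{"dx":0,"dy":0,"dz":0,"rx":0,"ry":0,"rz":0,"hand":0.02},{"dx":0,"dy":0,"dz":0,"rx":0,"ry":0,"rz":0,"hand":0.02}]'
python3 -c "
from h import *
where(np.array([1.5,43.2]))"
python3 -m pendant '[{"dx":0,"dy":0,"dz":0.0015,"rx":0,"ry":0,"rz":0,"hand":0.02},{"dx":0,"dy":0,"dz":0.001,"rx":0,"ry":0,"rz":0,"hand":0.02},{"dx":0,"dy":0,"dz":0,"rx":0,"ry":0,"rz":0,"hand":0.02},{"dx":0,"dy":0,"dz":0,"rx":0,"ry":0,"rz":0,"hand":0.02}]'
python3 -c "
from h import *
where(np.array([1.5,43.2]))"
python3 -m pendant '[{"dx":0,"dy":0,"dz":-0.0025,"rx":-1.2,"ry":0,"rz":0,"hand":0.02},{"dx":0,"dy":0,"dz":-0.001,"rx":-1,"ry":0,"rz":0,"hand":0.02},{"dx":0,"dy":0,"dz":0,"rx":0,"ry":0,"rz":0,"hand":0.02},{"dx":0,"dy":0,"dz":0,"rx":0,"ry":0,"rz":0,"hand":0.02}]'
python3 -c "
from h import *
where(np.array([1.5,43.2]))"
```

```text
clock: 38.22
position: [0.5689, -0.0403, 0.0644]
ee_rot: [-0.007, 0.772, 0.635, -0.006]
contact_force: [5.3, -0.6, 1.8]
width: 0.0414
gripper_force: 77.1
TCP rail mm [  3.  -88.   29.4] tilt -0.99 U in module [-18.96  13.45] F rail [5.4 0.5 1.8] grip 0.0414 77.0 t 38.2
clock: 38.55
position: [0.5689, -0.0403, 0.0643]
ee_rot: [-0.006, 0.772, 0.635, -0.005]
contact_force: [2.1, 0.5, 15.8]
width: 0.0414
gripper_force: 78.8
TCP rail mm [  3.  -88.   29.3] tilt -0.91 U in module [-18.99  13.58] F rail [ 2.   0.9 15.8] grip 0.0414 79.0 t 38.5
clock: 38.88
position: [0.5664, -0.0398, 0.0643]
ee_rot: [0.006, 0.772, 0.635, 0.005]
contact_force: [5.4, -1.0, -1.1]
width: 0.0414
gripper_force: 76.6
TCP rail mm [  0.4 -88.1  29.3] tilt 0.93 U in module [-17.39  14.18] F rail [ 5.5  0.  -1.1] grip 0.0414 77.0 t 38.9
```

D is home. Release and go to A.

```bash
python3 -m pendant '[{"dx":0,"dy":0,"dz":0.001,"rx":0,"ry":0,"rz":0,"hand":0.06},{"dx":0,"dy":0,"dz":0,"rx":0,"ry":0,"rz":0,"hand":0.06},{"dx":0,"dy":0,"dz":0,"rx":0,"ry":0,"rz":0,"hand":0.06},{"dx":0,"dy":0,"dz":-0.01,"rx":0.5,"ry":0,"rz":0,"hand":0.06},{"dx":0,"dy":0,"dz":-0.03,"rx":0.5,"ry":0,"rz":0,"hand":0.06},{"dx":0,"dy":0,"dz":-0.04,"rx":0,"ry":0,"rz":0,"hand":0.06},{"dx":0,"dy":0,"dz":-0.04,"rx":0,"ry":0,"rz":0,"hand":0.06},{"dx":0,"dy":0,"dz":-0.04,"rx":0,"ry":0,"rz":0,"hand":0.06},{"dx":0,"dy":-0.02,"dz":-0.02,"rx":0,"ry":0,"rz":0,"hand":0.06},{"dx":0,"dy":-0.03,"dz":0,"rx":0,"ry":0,"rz":-6,"hand":0.06},{"dx":0,"dy":-0.03,"dz":0,"rx":0,"ry":0,"rz":-6,"hand":0.06},{"dx":0,"dy":0,"dz":0,"rx":0,"ry":0,"rz":0,"hand":0.06}]'
python3 -c "
from h import *
d,s=snap('top'); print(fit(d,s,(.494,.393,0.03),54,20))
go([.494,.36,.245],.03)"
```

```text
clock: 39.88
position: [0.4801, -0.026, 0.2436]
ee_rot: [-0.005, 0.701, 0.714, -0.004]
contact_force: [-0.7, 0.3, -1.3]
width: 0.0601
gripper_force: 0.0
(array([0.4974, 0.3934, 0.1472]), np.float64(0.446))
turn deg [-0.44 -0.07 -0.87] shift mm (after turn) [386.1  22.2  -1.3] shift mm (cur) [386.4  16.4  -1. ]
```

```bash
python3 -m pendant '[{"dx":0.03,"dy":0.002,"dz":0,"rx":-0.4,"ry":0,"rz":-0.9,"hand":0.06},{"dx":0.035,"dy":0.002,"dz":0,"rx":0,"ry":0,"rz":0,"hand":0.06},{"dx":0.035,"dy":0.002,"dz":0,"rx":0,"ry":0,"rz":0,"hand":0.06},{"dx":0.035,"dy":0.002,"dz":0,"rx":0,"ry":0,"rz":0,"hand":0.06},{"dx":0.035,"dy":0.002,"dz":0,"rx":0,"ry":0,"rz":0,"hand":0.06},{"dx":0.035,"dy":0.002,"dz":0,"rx":0,"ry":0,"rz":0,"hand":0.06},{"dx":0.035,"dy":0.002,"dz":0,"rx":0,"ry":0,"rz":0,"hand":0.06},{"dx":0.035,"dy":0.002,"dz":0,"rx":0,"ry":0,"rz":0,"hand":0.06},{"dx":0.035,"dy":0.002,"dz":0,"rx":0,"ry":0,"rz":0,"hand":0.06},{"dx":0.035,"dy":0.002,"dz":0,"rx":0,"ry":0,"rz":0,"hand":0.06},{"dx":0.03,"dy":0.002,"dz":0,"rx":0,"ry":0,"rz":0,"hand":0.06},{"dx":0,"dy":0,"dz":0,"rx":0,"ry":0,"rz":0,"hand":0.06}]'
python3 -m pendant '[{"dx":0,"dy":0,"dz":0,"rx":0,"ry":0,"rz":0,"hand":0.06},{"dx":0,"dy":0,"dz":0,"rx":0,"ry":0,"rz":0,"hand":0.06}]'
python3 -c "
from h import *
look([.494,.393,0.03],54)"
```

```text
clock: 40.93
position: [0.4983, 0.3539, 0.2426]
ee_rot: [-0.001, 0.695, 0.719, 0.002]
contact_force: [0.1, 0.4, -0.3]
width: 0.0597
gripper_force: 0.0
clock: 41.1
position: [0.4981, 0.3476, 0.2431]
ee_rot: [0.0, 0.696, 0.718, -0.0]
contact_force: [0.6, 0.0, -0.4]
width: 0.0601
gripper_force: 0.0
wrist fit [ 0.4924  0.3921 -0.0146] 0.011
top fit (array([0.54  , 0.3753, 0.65  ]), np.float64(0.941))
above:
turn deg [0.07 0.01 2.51] shift mm (after turn) [ 45.1  -5.1 123.7] shift mm (cur) [ 45.3  -3.2 123.7]
grasp:
turn deg [0.07 0.01 2.51] shift mm (after turn) [ 45.1  -5.1 202.7] shift mm (cur) [ 45.3  -3.3 202.7]
```

```bash
python3 -m pendant '[{"dx":0,"dy":0,"dz":0,"rx":0,"ry":0,"rz":2.5,"hand":0.06},{"dx":0.023,"dy":-0.0025,"dz":0.02,"rx":0,"ry":0,"rz":0,"hand":0.06},{"dx":0.022,"dy":-0.0025,"dz":0.03,"rx":0,"ry":0,"rz":0,"hand":0.06},{"dx":0,"dy":0,"dz":0.03,"rx":0,"ry":0,"rz":0,"hand":0.06},{"dx":0,"dy":0,"dz":0.03,"rx":0,"ry":0,"rz":0,"hand":0.06},{"dx":0,"dy":0,"dz":0.03,"rx":0,"ry":0,"rz":0,"hand":0.06},{"dx":0,"dy":0,"dz":0.028,"rx":0,"ry":0,"rz":0,"hand":0.06},{"dx":0,"dy":0,"dz":0.02,"rx":0,"ry":0,"rz":0,"hand":0.06},{"dx":0,"dy":0,"dz":0.012,"rx":0,"ry":0,"rz":0,"hand":0.06},{"dx":0,"dy":0,"dz":0,"rx":0,"ry":0,"rz":0,"hand":0.06},{"dx":0,"dy":0,"dz":0,"rx":0,"ry":0,"rz":0,"hand":0.06}]'
python3 -c "
from h import *
go([.4939,.3921,.0415],-.0146)"
```

```text
clock: 42.12
position: [0.4944, 0.3921, 0.0438]
ee_rot: [0.0, 0.712, 0.702, 0.0]
contact_force: [0.0, 0.0, 0.8]
width: 0.0602
gripper_force: 0.0
turn deg [ 0.06 -0.   -0.  ] shift mm (after turn) [ 0.  -0.5  2.3] shift mm (cur) [ 0.  -0.5  2.3]
```

```bash
python3 -m pendant '[{"dx":0,"dy":-0.0005,"dz":0.0023,"rx":0,"ry":0,"rz":0,"hand":0.06},{"dx":0,"dy":0,"dz":0,"rx":0,"ry":0,"rz":0,"hand":0.03},{"dx":0,"dy":0,"dz":0,"rx":0,"ry":0,"rz":0,"hand":0.02},{"dx":0,"dy":0,"dz":0,"rx":0,"ry":0,"rz":0,"hand":0.02},{"dx":0,"dy":0,"dz":0,"rx":0,"ry":0,"rz":0,"hand":0.02},{"dx":0,"dy":0,"dz":0,"rx":0,"ry":0,"rz":0,"hand":0.02}]' 70
python3 -m pendant '[{"dx":0,"dy":0,"dz":-0.008,"rx":0,"ry":0,"rz":0,"hand":0.02},{"dx":0,"dy":0,"dz":-0.025,"rx":0,"ry":0,"rz":0,"hand":0.02},{"dx":0,"dy":0,"dz":-0.03,"rx":0,"ry":0,"rz":0,"hand":0.02},{"dx":0,"dy":0,"dz":-0.03,"rx":0,"ry":0,"rz":5.2,"hand":0.02},{"dx":0,"dy":0,"dz":-0.03,"rx":0,"ry":0,"rz":5.2,"hand":0.02},{"dx":0,"dy":0,"dz":-0.03,"rx":0,"ry":0,"rz":0,"hand":0.02},{"dx":0,"dy":0,"dz":0,"rx":-6.5,"ry":0,"rz":0,"hand":0.02},{"dx":0,"dy":0,"dz":0,"rx":-6.5,"ry":0,"rz":0,"hand":0.02},{"dx":0,"dy":0,"dz":0,"rx":-7,"ry":0,"rz":0,"hand":0.02},{"dx":0,"dy":0,"dz":0,"rx":-7,"ry":0,"rz":0,"hand":0.02},{"dx":0,"dy":0,"dz":0,"rx":0,"ry":0,"rz":0,"hand":0.02},{"dx":0,"dy":0,"dz":0,"rx":0,"ry":0,"rz":0,"hand":0.02}]'
python3 -c "
from h import *
where(); go(hookpose(-4,90,27,100),YAW,-27)"
```

```text
clock: 42.62
position: [0.4946, 0.3938, 0.0434]
ee_rot: [0.001, 0.712, 0.702, 0.002]
contact_force: [-0.3, -0.2, 6.2]
width: 0.0416
gripper_force: 73.1
clock: 43.62
position: [0.4905, 0.393, 0.1933]
ee_rot: [0.18, 0.75, 0.619, 0.147]
contact_force: [0.5, -0.4, -2.5]
width: 0.0417
gripper_force: 72.9
TCP rail mm [-158.5  321.7  158.3] tilt 26.83 U in module [  55.46 -161.14] F rail [ 0.5 -0.4 -2.5] grip 0.0417 73.0 t 43.6
turn deg [-0.17 -0.01  0.3 ] shift mm (after turn) [-231.7  104.3   86.2] shift mm (cur) [-232.2  103.3   85.9]
```

```bash
python3 -m pendant '[{"dx":-0.012,"dy":0.004,"dz":0.002,"rx":-0.2,"ry":0,"rz":0.3,"hand":0.02},{"dx":-0.024,"dy":0.011,"dz":0.008,"rx":0,"ry":0,"rz":0,"hand":0.02},{"dx":-0.028,"dy":0.0125,"dz":0.0105,"rx":0,"ry":0,"rz":0,"hand":0.02},{"dx":-0.028,"dy":0.0125,"dz":0.0105,"rx":0,"ry":0,"rz":0,"hand":0.02},{"dx":-0.028,"dy":0.0125,"dz":0.0105,"rx":0,"ry":0,"rz":0,"hand":0.02},{"dx":-0.028,"dy":0.0125,"dz":0.0105,"rx":0,"ry":0,"rz":0,"hand":0.02},{"dx":-0.028,"dy":0.0125,"dz":0.0105,"rx":0,"ry":0,"rz":0,"hand":0.02},{"dx":-0.028,"dy":0.0125,"dz":0.0105,"rx":0,"ry":0,"rz":0,"hand":0.02},{"dx":-0.028,"dy":0.0125,"dz":0.0105,"rx":0,"ry":0,"rz":0,"hand":0.02},{"dx":0,"dy":0,"dz":0,"rx":0,"ry":0,"rz":0,"hand":0.02},{"dx":0,"dy":0,"dz":0,"rx":0,"ry":0,"rz":0,"hand":0.02},{"dx":0,"dy":0,"dz":0,"rx":0,"ry":0,"rz":0,"hand":0.02}]'
python3 -c "
from h import *
T=np.array([1.5,43.4]); where(T); go(hookpose(-4.5,90,27,5,T=T),YAW,-27)"
```

```text
clock: 44.62
position: [0.5757, 0.1387, 0.1673]
ee_rot: [0.182, 0.753, 0.614, 0.151]
contact_force: [-0.2, 0.8, -2.8]
width: 0.0419
gripper_force: 72.8
TCP rail mm [-25.3  88.8 132.3] tilt 27.32 U in module [-52.72 -77.52] F rail [-0.3  0.7 -2.8] grip 0.0419 73.0 t 44.6
turn deg [ 0.32 -0.04 -0.43] shift mm (after turn) [  1.2 -45.3  87.4] shift mm (cur) [  0.7 -45.8  87.1]
```

```bash
python3 -m pendant '[{"dx":0.001,"dy":-0.004,"dz":0.008,"rx":0.3,"ry":0,"rz":-0.4,"hand":0.02},{"dx":0,"dy":-0.006,"dz":0.0115,"rx":0,"ry":0,"rz":0,"hand":0.02},{"dx":0,"dy":-0.006,"dz":0.0115,"rx":0,"ry":0,"rz":0,"hand":0.02},{"dx":0,"dy":-0.006,"dz":0.0115,"rx":0,"ry":0,"rz":0,"hand":0.02},{"dx":0,"dy":-0.006,"dz":0.0115,"rx":0,"ry":0,"rz":0,"hand":0.02},{"dx":0,"dy":-0.006,"dz":0.0115,"rx":0,"ry":0,"rz":0,"hand":0.02},{"dx":0,"dy":-0.006,"dz":0.0115,"rx":0,"ry":0,"rz":0,"hand":0.02},{"dx":0,"dy":-0.0055,"dz":0.010,"rx":0,"ry":0,"rz":0,"hand":0.02},{"dx":0,"dy":0,"dz":0,"rx":0,"ry":0,"rz":0,"hand":0.02},{"dx":0,"dy":0,"dz":0,"rx":0,"ry":0,"rz":0,"hand":0.02},{"dx":0,"dy":0,"dz":0,"rx":0,"ry":0,"rz":0,"hand":0.02}]'
python3 -c "
from h import *
T=np.array([1.5,43.4]); where(T); go(hookpose(-4.5,90,27,1.2,T=T),YAW,-27)"
```

```text
clock: 45.53
position: [0.574, 0.1424, 0.0689]
ee_rot: [0.18, 0.75, 0.619, 0.149]
contact_force: [0.1, -0.5, -3.1]
width: 0.0419
gripper_force: 72.9
TCP rail mm [-27.7  92.2  33.9] tilt 27.03 U in module [-5.29  8.76] F rail [ 0.2 -0.5 -3.1] grip 0.0419 73.0 t 45.5
turn deg [ 0.03 -0.15  0.23] shift mm (after turn) [-2.2 -0.2  4.2] shift mm (cur) [-2.2 -0.2  4.2]
```

```bash
python3 -m pendant '[{"dx":-0.002,"dy":-0.0003,"dz":0.0022,"rx":0,"ry":-0.1,"rz":0.2,"hand":0.02},{"dx":0,"dy":0,"dz":0.002,"rx":0,"ry":0,"rz":0,"hand":0.02},{"dx":0,"dy":0,"dz":0,"rx":0,"ry":0,"rz":0,"hand":0.02},{"dx":0,"dy":0,"dz":0,"rx":0,"ry":0,"rz":0,"hand":0.02}]'
python3 -c "
from h import *
where(np.array([1.5,43.4]))"
python3 -m pendant '[{"dx":0,"dy":-0.0005,"dz":0.001,"rx":0,"ry":0,"rz":0,"hand":0.02},{"dx":0,"dy":0,"dz":0,"rx":0,"ry":0,"rz":0,"hand":0.02},{"dx":0,"dy":0,"dz":0,"rx":0,"ry":0,"rz":0,"hand":0.02}]'
python3 -c "
from h import *
where(np.array([1.5,43.4]))"
```

```text
clock: 45.87
position: [0.5752, 0.1393, 0.0652]
ee_rot: [0.181, 0.752, 0.616, 0.149]
contact_force: [-0.1, 0.7, -0.9]
width: 0.0415
gripper_force: 73.2
TCP rail mm [-25.9  89.4  30.2] tilt 27.05 U in module [-5.18 12.93] F rail [-0.3  0.6 -0.9] grip 0.0415 73.0 t 45.9
clock: 46.12
position: [0.5753, 0.1394, 0.0648]
ee_rot: [0.181, 0.752, 0.616, 0.149]
contact_force: [-4.6, 0.1, 5.3]
width: 0.0417
gripper_force: 74.1
TCP rail mm [-25.8  89.4  29.8] tilt 27.12 U in module [-5.12 13.27] F rail [-4.5 -0.8  5.3] grip 0.0417 74.0 t 46.1
```

Same contact. Slide 11 mm.

```bash
python3 -m pendant '[{"dx":0,"dy":0.002,"dz":-0.0007,"rx":0,"ry":0,"rz":0,"hand":0.02},{"dx":0,"dy":0.003,"dz":0,"rx":0,"ry":0,"rz":0,"hand":0.02},{"dx":0,"dy":0.003,"dz":0,"rx":0,"ry":0,"rz":0,"hand":0.02},{"dx":0,"dy":0.0025,"dz":0,"rx":0,"ry":0,"rz":0,"hand":0.02},{"dx":0,"dy":0,"dz":0,"rx":0,"ry":0,"rz":0,"hand":0.02},{"dx":0,"dy":0,"dz":0,"rx":0,"ry":0,"rz":0,"hand":0.02},{"dx":0,"dy":0,"dz":0,"rx":0,"ry":0,"rz":0,"hand":0.02}]'
python3 -c "
from h import *
where(np.array([1.5,43.4]))"
```

```text
clock: 46.7
position: [0.5835, 0.1373, 0.0686]
ee_rot: [0.18, 0.752, 0.617, 0.148]
contact_force: [-0.9, -0.5, -3.7]
width: 0.0418
gripper_force: 72.9
TCP rail mm [-17.4  89.   33.6] tilt 26.96 U in module [-14.27  13.75] F rail [-0.8 -0.7 -3.7] grip 0.0418 73.0 t 46.7
```

```bash
python3 -m pendant '[{"dx":0,"dy":0.0013,"dz":0,"rx":0,"ry":0,"rz":0,"hand":0.02},{"dx":0,"dy":0,"dz":0,"rx":0,"ry":0,"rz":0,"hand":0.02},{"dx":0,"dy":0.0017,"dz":0.001,"rx":3,"ry":0,"rz":0,"hand":0.02},{"dx":0,"dy":0.0017,"dz":0.001,"rx":3,"ry":0,"rz":0,"hand":0.02},{"dx":0,"dy":0.0017,"dz":0.001,"rx":3,"ry":0,"rz":0,"hand":0.02},{"dx":0,"dy":0.0017,"dz":0.001,"rx":3,"ry":0,"rz":0,"hand":0.02},{"dx":0,"dy":0.0017,"dz":0.001,"rx":3,"ry":0,"rz":0,"hand":0.02},{"dx":0,"dy":0.0017,"dz":0.001,"rx":3,"ry":0,"rz":0,"hand":0.02},{"dx":0,"dy":0.0017,"dz":0.001,"rx":3,"ry":0,"rz":0,"hand":0.02},{"dx":0,"dy":0,"dz":0,"rx":0,"ry":0,"rz":0,"hand":0.02},{"dx":0,"dy":0,"dz":0,"rx":0,"ry":0,"rz":0,"hand":0.02}]'
python3 -c "
from h import *
where(np.array([1.5,43.4]))"
```

```text
clock: 47.62
position: [0.5992, 0.1346, 0.0669]
ee_rot: [0.041, 0.772, 0.633, 0.034]
contact_force: [0.8, 0.8, 1.8]
width: 0.0414
gripper_force: 74.7
TCP rail mm [-1.5 89.4 31.9] tilt 6.16 U in module [-18.38  13.43] F rail [0.7 1.  1.8] grip 0.0414 75.0 t 47.6
```

```bash
python3 -m pendant '[{"dx":0,"dy":0.001,"dz":0.0009,"rx":2.5,"ry":0,"rz":0,"hand":0.02},{"dx":0,"dy":0.0008,"dz":0.0009,"rx":2.5,"ry":0,"rz":0,"hand":0.02},{"dx":0,"dy":0.0004,"dz":0.0007,"rx":1.5,"ry":0,"rz":0,"hand":0.02},{"dx":0,"dy":0,"dz":0.0008,"rx":1,"ry":0,"rz":0,"hand":0.02},{"dx":0,"dy":0,"dz":0,"rx":0,"ry":0,"rz":0,"hand":0.02},{"dx":0,"dy":0,"dz":0,"rx":0,"ry":0,"rz":0,"hand":0.02}]'
python3 -c "
from h import *
where(np.array([1.5,43.4]))"
python3 -m pendant '[{"dx":0,"dy":0,"dz":0.0015,"rx":0,"ry":0,"rz":0,"hand":0.02},{"dx":0,"dy":0,"dz":0.001,"rx":0,"ry":0,"rz":0,"hand":0.02},{"dx":0,"dy":0,"dz":0,"rx":0,"ry":0,"rz":0,"hand":0.02},{"dx":0,"dy":0,"dz":0,"rx":0,"ry":0,"rz":0,"hand":0.02}]'
python3 -c "
from h import *
where(np.array([1.5,43.4]))"
python3 -m pendant '[{"dx":0,"dy":0,"dz":-0.0025,"rx":-1.2,"ry":0,"rz":0,"hand":0.02},{"dx":0,"dy":0,"dz":-0.001,"rx":-1,"ry":0,"rz":0,"hand":0.02},{"dx":0,"dy":0,"dz":0,"rx":0,"ry":0,"rz":0,"hand":0.02},{"dx":0,"dy":0,"dz":0,"rx":0,"ry":0,"rz":0,"hand":0.02}]'
python3 -c "
from h import *
where(np.array([1.5,43.4]))"
```

```text
clock: 48.12
position: [0.6032, 0.1338, 0.0646]
ee_rot: [-0.007, 0.773, 0.634, -0.005]
contact_force: [4.5, -2.5, 1.7]
width: 0.042
gripper_force: 75.4
TCP rail mm [ 2.6 89.4 29.6] tilt -1.04 U in module [-18.6   13.41] F rail [ 4.9 -1.5  1.7] grip 0.042 75.0 t 48.1
clock: 48.45
position: [0.6033, 0.1338, 0.0645]
ee_rot: [-0.007, 0.773, 0.634, -0.005]
contact_force: [2.0, -2.4, 14.5]
width: 0.0417
gripper_force: 76.9
TCP rail mm [ 2.7 89.4 29.5] tilt -0.96 U in module [-18.66  13.53] F rail [ 2.4 -2.  14.5] grip 0.0417 77.0 t 48.5
clock: 48.78
position: [0.6013, 0.1342, 0.0645]
ee_rot: [0.006, 0.773, 0.634, 0.005]
contact_force: [6.5, -1.6, -0.2]
width: 0.0416
gripper_force: 75.0
TCP rail mm [ 0.6 89.4 29.5] tilt 0.94 U in module [-17.62  14.17] F rail [ 6.7 -0.3 -0.2] grip 0.0416 75.0 t 48.8
```

All four show the same signature. Release, rise, and check the whole rail.

```bash
python3 -m pendant '[{"dx":0,"dy":0,"dz":0.001,"rx":0,"ry":0,"rz":0,"hand":0.06},{"dx":0,"dy":0,"dz":0,"rx":0,"ry":0,"rz":0,"hand":0.06},{"dx":0,"dy":0,"dz":0,"rx":0,"ry":0,"rz":0,"hand":0.06},{"dx":0,"dy":0,"dz":-0.01,"rx":0.5,"ry":0,"rz":0,"hand":0.06},{"dx":0,"dy":0,"dz":-0.03,"rx":0.5,"ry":0,"rz":0,"hand":0.06},{"dx":0,"dy":0,"dz":-0.04,"rx":0,"ry":0,"rz":0,"hand":0.06},{"dx":0,"dy":0,"dz":-0.04,"rx":0,"ry":0,"rz":0,"hand":0.06},{"dx":0,"dy":0,"dz":-0.04,"rx":0,"ry":0,"rz":0,"hand":0.06},{"dx":-0.02,"dy":-0.02,"dz":-0.04,"rx":0,"ry":0,"rz":0,"hand":0.034},{"dx":-0.03,"dy":-0.02,"dz":-0.03,"rx":0,"ry":0,"rz":0,"hand":0.034},{"dx":-0.03,"dy":-0.02,"dz":-0.02,"rx":0,"ry":0,"rz":0,"hand":0.034},{"dx":0,"dy":0,"dz":0,"rx":0,"ry":0,"rz":0,"hand":0.034}]'
python3 -c "
from h import *
where()
d,s=snap('wrist'); sc,_=snap('scene')
c=np.zeros((600,800,3),np.uint8); c[:300,:480]=cv2.resize(d['frame'],(480,300),interpolation=cv2.INTER_AREA)
c[:300,480:]=cv2.resize(d['frame'][0:200,200:413],(320,300),interpolation=2)
c[300:,:]=cv2.resize(sc['frame'][180:280,240:373],(800,600),interpolation=2)[120:420]
cv2.imwrite('pics/all.png',c[:,:,::-1])"
```

```text
clock: 49.78
position: [0.5299, 0.0696, 0.3096]
ee_rot: [0.0, 0.774, 0.633, -0.001]
contact_force: [1.0, -0.2, 0.5]
width: 0.0338
gripper_force: 0.0
TCP rail mm [-56.8  12.1 274.6] tilt -0.01 U in module [  40.32 -231.08] F rail [1.  0.  0.5] grip 0.0338 0.0 t 49.8
```

View pics/all.png

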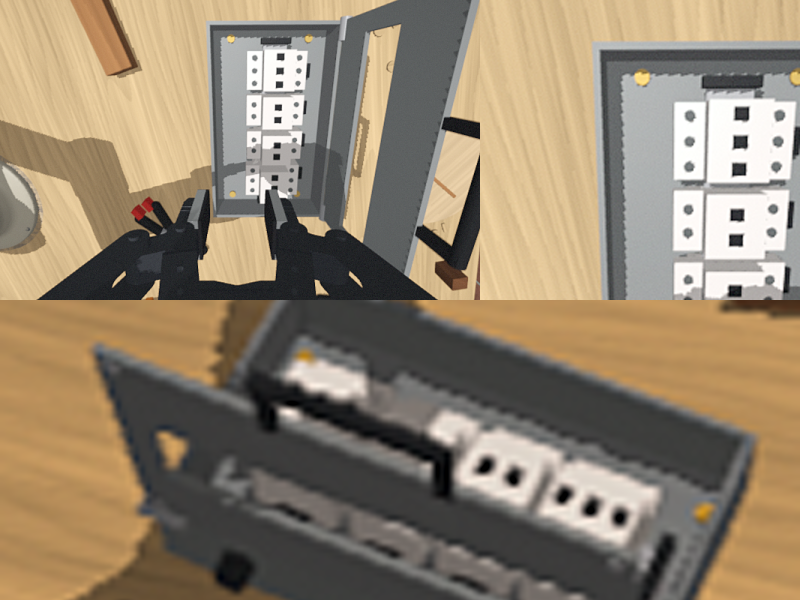

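The picture shows four modules in a row on the rail, all square and level with their tabs aligned, and the cover still at its stop. One numeric comparison, then the handle.

```bash
python3 -c "
from h import *
for y,w in ((89.4,54),(29.8,46),(-27.5,46)): seated(y,w)
hb=np.array([.6712,.0287,.0625])+.228*(np.cos(1.676)*-EX+np.sin(1.676)*EZ); print(hb)
go([hb[0],hb[1],.33],YAW); go([hb[0],hb[1],hb[2]-.0175],YAW)"
```

```text
seated dx,dy,dz,tilt [-2.35 88.31  3.77 -1.45] -51.0
seated dx,dy,dz,tilt [-2.25 31.1   1.84 -1.66] -46.21
seated dx,dy,dz,tilt [ -0.91 -25.09   1.03  -1.  ] -38.49
[0.69468194 0.02402792 0.28923943]
turn deg [-0.45 -0.02  0.  ] shift mm (after turn) [-16.5 168.4 -27.1] shift mm (cur) [-16.5 168.2 -28.4]
turn deg [-0.45 -0.02  0.  ] shift mm (after turn) [-16.5 168.4  31.2] shift mm (cur) [-16.5 168.7  29.8]
```

```bash
python3 -m pendant '[{"dx":-0.008,"dy":0,"dz":-0.028,"rx":0,"ry":0,"rz":0,"hand":0.034},{"dx":-0.008,"dy":0.02,"dz":0,"rx":0,"ry":0,"rz":0,"hand":0.034},{"dx":0,"dy":0.03,"dz":0,"rx":0,"ry":0,"rz":0,"hand":0.034},{"dx":0,"dy":0.03,"dz":0,"rx":0,"ry":0,"rz":0,"hand":0.034},{"dx":0,"dy":0.03,"dz":0,"rx":0,"ry":0,"rz":0,"hand":0.034},{"dx":0,"dy":0.03,"dz":0,"rx":0,"ry":0,"rz":0,"hand":0.034},{"dx":0,"dy":0.028,"dz":0,"rx":0,"ry":0,"rz":0,"hand":0.034},{"dx":0,"dy":0,"dz":0,"rx":0,"ry":0,"rz":0,"hand":0.034},{"dx":0,"dy":0,"dz":0,"rx":0,"ry":0,"rz":0,"hand":0.034},{"dx":0,"dy":0,"dz":0,"rx":0,"ry":0,"rz":0,"hand":0.034}]'
python3 -c "
from h import *
go([.6949,.0238,.2718],YAW); print(manip.get_state()['qpos'].round(2))"
```

```text
clock: 50.87
position: [0.6945, 0.0246, 0.3293]
ee_rot: [-0.004, 0.773, 0.634, -0.003]
contact_force: [-0.1, 0.8, -0.2]
width: 0.0342
gripper_force: 0.0
turn deg [-0.54 -0.01  0.02] shift mm (after turn) [-0.7  0.6 57.5] shift mm (cur) [-0.7  1.1 57.5]
[-0.07  0.44  1.01  0.    1.69  0.13]
```

```bash
python3 -m pendant '[{"dx":0,"dy":0.0008,"dz":0.01,"rx":-0.5,"ry":0,"rz":0,"hand":0.034},{"dx":0,"dy":0,"dz":0.016,"rx":0,"ry":0,"rz":0,"hand":0.034},{"dx":0,"dy":0,"dz":0.016,"rx":0,"ry":0,"rz":0,"hand":0.034},{"dx":0,"dy":0,"dz":0.015,"rx":0,"ry":0,"rz":0,"hand":0.034},{"dx":0,"dy":0,"dz":0,"rx":0,"ry":0,"rz":0,"hand":0.034},{"dx":0,"dy":0,"dz":0,"rx":0,"ry":0,"rz":0,"hand":0.034}]'
python3 -m pendant '[{"dx":0,"dy":0,"dz":0,"rx":0,"ry":0,"rz":0,"hand":0.02},{"dx":0,"dy":0,"dz":0,"rx":0,"ry":0,"rz":0,"hand":0},{"dx":0,"dy":0,"dz":0,"rx":0,"ry":0,"rz":0,"hand":0},{"dx":0,"dy":0,"dz":0,"rx":0,"ry":0,"rz":0,"hand":0},{"dx":0,"dy":0,"dz":0,"rx":0,"ry":0,"rz":0,"hand":0}]' 40
python3 -c "
from h import *
where()
s=manip.get_state(); p=np.array(s['position'])+np.array([0,0,.0175])-np.array([.6712,.0287,.0625]); X=p@EX; Z=p[2]; print(X,Z,np.hypot(X,Z),np.arctan2(Z,-X))
a=np.linspace(1.676,.0263,34); x=-.228*np.cos(a); z=.228*np.sin(a)
for i in range(33): print(i,(1e3*(x[i+1]-x[i])).round(1),(-1e3*(z[i+1]-z[i])).round(1))"
```

```text
clock: 51.37
position: [0.6943, 0.0243, 0.2742]
ee_rot: [0.0, 0.773, 0.634, 0.001]
contact_force: [0.2, -0.5, -0.0]
width: 0.0335
gripper_force: 0.0
clock: 51.78
position: [0.6954, 0.024, 0.2763]
ee_rot: [0.001, 0.773, 0.634, 0.002]
contact_force: [-3.5, 0.9, 5.8]
width: 0.0101
gripper_force: 39.3
TCP rail mm [114.4  -0.3 241.3] tilt 0.26 U in module [-131.99 -197.18] F rail [-3.6  0.2  5.8] grip 0.0101 39.0 t 51.8
0.024603691580935224 0.23127721297332626 0.23258222391257483 1.6767795421929892
0 -11.4 -0.9
1 -11.4 -0.3
2 -11.4 0.2
3 -11.4 0.8
4 -11.3 1.4
5 -11.2 1.9
6 -11.1 2.5
7 -11.0 3.0
8 -10.8 3.6
9 -10.6 4.1
10 -10.4 4.6
11 -10.2 5.2
12 -9.9 5.7
13 -9.6 6.1
14 -9.3 6.6
15 -8.9 7.1
16 -8.6 7.5
17 -8.2 7.9
18 -7.8 8.3
19 -7.4 8.7
20 -6.9 9.1
21 -6.4 9.4
22 -6.0 9.7
23 -5.5 10.0
24 -5.0 10.3
25 -4.5 10.5
26 -3.9 10.7
27 -3.4 10.9
28 -2.8 11.0
29 -2.3 11.2
30 -1.7 11.3
31 -1.2 11.3
32 -0.6 11.4
```

```bash
python3 -m pendant '[{"dx":0,"dy":-0.0114,"dz":-0.0009,"rx":0,"ry":0,"rz":0,"hand":0},{"dx":0,"dy":-0.0114,"dz":-0.0003,"rx":0,"ry":0,"rz":0,"hand":0},{"dx":0,"dy":-0.0114,"dz":0.0002,"rx":0,"ry":0,"rz":0,"hand":0},{"dx":0,"dy":-0.0114,"dz":0.0008,"rx":0,"ry":0,"rz":0,"hand":0},{"dx":0,"dy":-0.0113,"dz":0.0014,"rx":0,"ry":0,"rz":0,"hand":0},{"dx":0,"dy":-0.0112,"dz":0.0019,"rx":0,"ry":0,"rz":0,"hand":0},{"dx":0,"dy":-0.0111,"dz":0.0025,"rx":0,"ry":0,"rz":0,"hand":0},{"dx":0,"dy":-0.011,"dz":0.003,"rx":0,"ry":0,"rz":0,"hand":0},{"dx":0,"dy":-0.0108,"dz":0.0036,"rx":0,"ry":0,"rz":0,"hand":0},{"dx":0,"dy":-0.0106,"dz":0.0041,"rx":0,"ry":0,"rz":0,"hand":0},{"dx":0,"dy":-0.0104,"dz":0.0046,"rx":0,"ry":0,"rz":0,"hand":0}]'
python3 -m pendant '[{"dx":0,"dy":-0.0102,"dz":0.0052,"rx":0,"ry":0,"rz":0,"hand":0},{"dx":0,"dy":-0.0099,"dz":0.0057,"rx":0,"ry":0,"rz":0,"hand":0},{"dx":0,"dy":-0.0096,"dz":0.0061,"rx":0,"ry":0,"rz":0,"hand":0},{"dx":0,"dy":-0.0093,"dz":0.0066,"rx":0,"ry":0,"rz":0,"hand":0},{"dx":0,"dy":-0.0089,"dz":0.0071,"rx":0,"ry":0,"rz":0,"hand":0},{"dx":0,"dy":-0.0086,"dz":0.0075,"rx":0,"ry":0,"rz":0,"hand":0},{"dx":0,"dy":-0.0082,"dz":0.0079,"rx":0,"ry":0,"rz":0,"hand":0},{"dx":0,"dy":-0.0078,"dz":0.0083,"rx":0,"ry":0,"rz":0,"hand":0},{"dx":0,"dy":-0.0074,"dz":0.0087,"rx":0,"ry":0,"rz":0,"hand":0},{"dx":0,"dy":-0.0069,"dz":0.0091,"rx":0,"ry":0,"rz":0,"hand":0},{"dx":0,"dy":0,"dz":0,"rx":0,"ry":0,"rz":0,"hand":0}]'
python3 -c "
from h import *
where()
s=manip.get_state(); p=np.array(s['position'])+np.array([0,0,.0145])-np.array([.6712,.0287,.0625]); X=p@EX; Z=p[2]; print(X,Z,np.hypot(X,Z),np.arctan2(Z,-X))"
```

```text
clock: 52.7
position: [0.5785, 0.0471, 0.255]
ee_rot: [0.004, 0.773, 0.634, 0.004]
contact_force: [1.4, 0.1, 3.3]
width: 0.0102
gripper_force: 42.6
clock: 53.62
position: [0.4915, 0.0642, 0.1799]
ee_rot: [0.002, 0.773, 0.634, 0.002]
contact_force: [2.8, -1.2, -3.9]
width: 0.0105
gripper_force: 44.8
TCP rail mm [-93.3  -0.6 144.9] tilt 0.33 U in module [  75.99 -101.86] F rail [ 3.  -0.7 -3.9] grip 0.0105 45.0 t 53.6
-0.18313849237304933 0.13192498182512188 0.2257075723546558 0.6242577224150443
```

```bash
python3 -m pendant '[{"dx":0,"dy":-0.0064,"dz":0.0094,"rx":0,"ry":0,"rz":0,"hand":0},{"dx":0,"dy":-0.006,"dz":0.0097,"rx":0,"ry":0,"rz":0,"hand":0},{"dx":0,"dy":-0.0055,"dz":0.01,"rx":0,"ry":0,"rz":0,"hand":0},{"dx":0,"dy":-0.005,"dz":0.0103,"rx":0,"ry":0,"rz":0,"hand":0},{"dx":0,"dy":-0.0045,"dz":0.0105,"rx":0,"ry":0,"rz":0,"hand":0},{"dx":0,"dy":-0.0039,"dz":0.0107,"rx":0,"ry":0,"rz":0,"hand":0},{"dx":0,"dy":-0.0034,"dz":0.0109,"rx":0,"ry":0,"rz":0,"hand":0},{"dx":0,"dy":-0.0014,"dz":0.0055,"rx":0,"ry":0,"rz":0,"hand":0},{"dx":0,"dy":-0.0014,"dz":0.0055,"rx":0,"ry":0,"rz":0,"hand":0},{"dx":0,"dy":-0.0012,"dz":0.0056,"rx":0,"ry":0,"rz":0,"hand":0},{"dx":0,"dy":-0.0011,"dz":0.0056,"rx":0,"ry":0,"rz":0,"hand":0},{"dx":0,"dy":0,"dz":0,"rx":0,"ry":0,"rz":0,"hand":0}]'
python3 -c "
from h import *
where()
s=manip.get_state(); p=np.array(s['position'])+np.array([0,0,.0145])-np.array([.6712,.0287,.0625]); X=p@EX; Z=p[2]; print(X,Z,np.hypot(X,Z),np.arctan2(Z,-X))"
```

```text
clock: 54.62
position: [0.4522, 0.072, 0.0859]
ee_rot: [0.001, 0.773, 0.634, 0.001]
contact_force: [-1.0, -2.4, -2.9]
width: 0.0103
gripper_force: 47.7
TCP rail mm [-133.5   -0.6   50.9] tilt 0.15 U in module [116.83  -7.66] F rail [-0.5 -2.6 -2.9] grip 0.0103 48.0 t 54.6
-0.22325780999576128 0.03786342845955844 0.22644577483100795 0.16799659439997758
```

```bash
python3 -m pendant '[{"dx":0,"dy":-0.0006,"dz":0.004,"rx":0,"ry":0,"rz":0,"hand":0},{"dx":0,"dy":-0.0006,"dz":0.004,"rx":0,"ry":0,"rz":0,"hand":0},{"dx":0,"dy":-0.0005,"dz":0.004,"rx":0,"ry":0,"rz":0,"hand":0},{"dx":0,"dy":-0.0004,"dz":0.004,"rx":0,"ry":0,"rz":0,"hand":0},{"dx":0,"dy":-0.0003,"dz":0.003,"rx":0,"ry":0,"rz":0,"hand":0},{"dx":0,"dy":-0.0002,"dz":0.003,"rx":0,"ry":0,"rz":0,"hand":0},{"dx":0,"dy":-0.0002,"dz":0.003,"rx":0,"ry":0,"rz":0,"hand":0},{"dx":0,"dy":-0.0001,"dz":0.002,"rx":0,"ry":0,"rz":0,"hand":0},{"dx":0,"dy":0,"dz":0,"rx":0,"ry":0,"rz":0,"hand":0},{"dx":0,"dy":0,"dz":0,"rx":0,"ry":0,"rz":0,"hand":0}]'
python3 -c "
from h import *
where()"
python3 -m pendant '[{"dx":0,"dy":0,"dz":0.0015,"rx":0,"ry":0,"rz":0,"hand":0},{"dx":0,"dy":0,"dz":0.0015,"rx":0,"ry":0,"rz":0,"hand":0},{"dx":0,"dy":0,"dz":0,"rx":0,"ry":0,"rz":0,"hand":0},{"dx":0,"dy":0,"dz":0,"rx":0,"ry":0,"rz":0,"hand":0}]'
```

```text
clock: 55.45
position: [0.4488, 0.0727, 0.0591]
ee_rot: [0.001, 0.773, 0.634, 0.0]
contact_force: [-4.4, -2.3, -1.7]
width: 0.0102
gripper_force: 48.3
TCP rail mm [-137.    -0.6   24.1] tilt 0.08 U in module [120.43  19.28] F rail [-3.8 -3.1 -1.7] grip 0.0102 48.0 t 55.5
clock: 55.78
position: [0.4485, 0.0728, 0.0562]
ee_rot: [0.0, 0.773, 0.634, 0.0]
contact_force: [-3.8, -3.1, -1.3]
width: 0.0105
gripper_force: 48.9
```

```bash
python3 -m pendant '[{"dx":0,"dy":0,"dz":0.0015,"rx":0,"ry":0,"rz":0,"hand":0},{"dx":0,"dy":0,"dz":0.001,"rx":0,"ry":0,"rz":0,"hand":0},{"dx":0,"dy":0,"dz":0,"rx":0,"ry":0,"rz":0,"hand":0},{"dx":0,"dy":0,"dz":0,"rx":0,"ry":0,"rz":0,"hand":0}]'
python3 -m pendant '[{"dx":0,"dy":0,"dz":0.0015,"rx":0,"ry":0,"rz":0,"hand":0},{"dx":0,"dy":0,"dz":0.001,"rx":0,"ry":0,"rz":0,"hand":0},{"dx":0,"dy":0,"dz":0,"rx":0,"ry":0,"rz":0,"hand":0},{"dx":0,"dy":0,"dz":0,"rx":0,"ry":0,"rz":0,"hand":0}]'
```

```text
clock: 56.12
position: [0.4484, 0.0728, 0.0538]
ee_rot: [0.0, 0.773, 0.634, 0.0]
contact_force: [-5.4, -2.8, 0.1]
width: 0.0103
gripper_force: 49.0
clock: 56.45
position: [0.4483, 0.0728, 0.0513]
ee_rot: [0.0, 0.773, 0.634, 0.0]
contact_force: [-6.4, -2.3, 0.0]
width: 0.0105
gripper_force: 49.0
```

```bash
python3 -m pendant '[{"dx":0,"dy":0.0005,"dz":0.0015,"rx":0,"ry":0,"rz":0,"hand":0},{"dx":0,"dy":0.0005,"dz":0.001,"rx":0,"ry":0,"rz":0,"hand":0},{"dx":0,"dy":0,"dz":0,"rx":0,"ry":0,"rz":0,"hand":0},{"dx":0,"dy":0,"dz":0,"rx":0,"ry":0,"rz":0,"hand":0}]'
python3 -c "
from h import *
d,s=snap('wrist'); t,_=snap('top'); sc,_=snap('scene')
c=np.zeros((600,800,3),np.uint8); c[:300,:400]=cv2.resize(d['frame'][:,60:593],(400,300),interpolation=cv2.INTER_AREA)
c[:300,400:]=cv2.resize(t['frame'][130:220,260:380],(400,300),interpolation=2)
c[300:,:]=cv2.resize(sc['frame'][180:285,240:380],(800,600),interpolation=2)[:300]
cv2.imwrite('pics/cl.png',c[:,:,::-1])
# rows along the lit box front for numeric use
cv2.imwrite('sc_full.png',sc['frame'][:,:,::-1]); cv2.imwrite('w_full.png',d['frame'][:,:,::-1])
P=np.array([.6712,.0287,.0625]);
for th in (0,.03):
  q=[P+(-.19*np.cos(th)*EX+.19*np.sin(th)*EZ)+y*EY for y in (-.15,.15)]+[P-.19*np.cos(th)*EX+.19*np.sin(th)*EZ+np.array([0,0,.006])+y*EY for y in (-.15,.15)]
  print(th,w2pix(sc,q).round(1).tolist(), w2pix(d,q,s).round(1).tolist())
"
```

```text
clock: 56.78
position: [0.4482, 0.0729, 0.0485]
ee_rot: [-0.001, 0.773, 0.634, -0.001]
contact_force: [-7.7, -2.0, 0.5]
width: 0.0098
gripper_force: 49.0
0 [[290.3, 193.7], [364.0, 221.4], [290.1, 192.8], [364.2, 220.5]] [[382.6, 518.7], [443.4, -162.8], [384.6, 531.7], [451.1, -178.3]]
0.03 [[290.1, 192.9], [364.1, 220.6], [290.0, 192.0], [364.3, 219.7]] [[384.6, 531.0], [451.0, -177.5], [386.8, 544.9], [459.6, -194.8]]
```

```bash
python3 -m pendant '[{"dx":0,"dy":0.0008,"dz":0.001,"rx":0,"ry":0,"rz":0,"hand":0},{"dx":0,"dy":0.0005,"dz":0.001,"rx":0,"ry":0,"rz":0,"hand":0},{"dx":0,"dy":0,"dz":0,"rx":0,"ry":0,"rz":0,"hand":0},{"dx":0,"dy":0,"dz":0,"rx":0,"ry":0,"rz":0,"hand":0}]'
python3 -m pendant '[{"dx":0,"dy":0,"dz":0.001,"rx":0,"ry":0,"rz":0,"hand":0},{"dx":0,"dy":0,"dz":0.001,"rx":0,"ry":0,"rz":0,"hand":0},{"dx":0,"dy":0,"dz":0,"rx":0,"ry":0,"rz":0,"hand":0},{"dx":0,"dy":0,"dz":0,"rx":0,"ry":0,"rz":0,"hand":0}]'
python3 -c "
from h import *
where()"
```

```text
clock: 57.27
position: [0.448, 0.0729, 0.0469]
ee_rot: [-0.002, 0.773, 0.634, -0.002]
contact_force: [-10.3, -0.3, 6.9]
width: 0.0107
gripper_force: 50.0
clock: 57.6
position: [0.4481, 0.0729, 0.0467]
ee_rot: [-0.001, 0.773, 0.634, -0.001]
contact_force: [-14.2, -1.1, 24.0]
width: 0.0104
gripper_force: 51.6
TCP rail mm [-137.6   -0.6   11.7] tilt -0.22 U in module [121.19  32.28] F rail [-13.7  -3.9  24. ] grip 0.0104 52.0 t 57.6
```

The cover is on a hard stop, so it's closed. Ease off, release, rise and look.

```bash
python3 -m pendant '[{"dx":0,"dy":-0.0005,"dz":-0.0012,"rx":0,"ry":0,"rz":0,"hand":0},{"dx":0,"dy":0,"dz":0,"rx":0,"ry":0,"rz":0,"hand":0.034},{"dx":0,"dy":0,"dz":0,"rx":0,"ry":0,"rz":0,"hand":0.034},{"dx":0,"dy":0,"dz":0,"rx":0,"ry":0,"rz":0,"hand":0.034},{"dx":0,"dy":0,"dz":-0.008,"rx":0,"ry":0,"rz":0,"hand":0.034},{"dx":0,"dy":0,"dz":-0.02,"rx":0,"ry":0,"rz":0,"hand":0.034},{"dx":0,"dy":0,"dz":-0.03,"rx":0,"ry":0,"rz":0,"hand":0.034},{"dx":0,"dy":0,"dz":-0.04,"rx":0,"ry":0,"rz":0,"hand":0.034},{"dx":0,"dy":0,"dz":-0.04,"rx":0,"ry":0,"rz":0,"hand":0.034},{"dx":0,"dy":0,"dz":-0.04,"rx":0,"ry":0,"rz":0,"hand":0.034},{"dx":0,"dy":-0.02,"dz":-0.03,"rx":0,"ry":0,"rz":0,"hand":0.034},{"dx":0,"dy":0,"dz":0,"rx":0,"ry":0,"rz":0,"hand":0.034}]'
python3 -c "
from h import *
where()
d,s=snap('wrist'); t,_=snap('top'); sc,_=snap('scene')
c=np.zeros((600,800,3),np.uint8); c[:300,:400]=cv2.resize(d['frame'][:,100:633],(400,300),interpolation=cv2.INTER_AREA)
c[:300,400:]=cv2.resize(t['frame'][100:265,210:430],(400,300),interpolation=2)
c[300:,:]=cv2.resize(sc['frame'][180:285,240:380],(800,600),interpolation=2)[:300]
cv2.imwrite('pics/fin.png',c[:,:,::-1])
for th in (0,.05):
  b=[np.array([.6712,.0287,.0625])+.228*(-np.cos(th+.0263)*EX+np.sin(th+.0263)*EZ)+y*EY for y in (.055,-.055)]
  print(th,w2pix(d,b,s).round(1).tolist())
m=d['frame'].astype(int).sum(2)<120
for u in range(255,330,5):
  v=np.where(m[60:230,u])[0]; print(u,(v[0]+60,v[-1]+60,len(v)) if len(v) else None)
"
```

```text
clock: 58.6
position: [0.433, 0.0771, 0.2615]
ee_rot: [0.005, 0.773, 0.634, 0.006]
contact_force: [1.0, 0.2, -0.3]
width: 0.0344
gripper_force: 0.0
TCP rail mm [-153.3    0.7  226.5] tilt 0.86 U in module [ 133.35 -185.03] F rail [ 1.   0.4 -0.3] grip 0.0344 0.0 t 58.6
0 [[329.0, 120.7], [327.8, 227.4]]
0.05 [[330.2, 121.7], [328.9, 231.5]]
255 None
260 None
265 None
270 None
275 None
280 None
285 None
290 None
295 None
300 None
305 None
310 None
315 None
320 None
325 (np.int64(122), np.int64(228), 88)
```

View pics/fin.png

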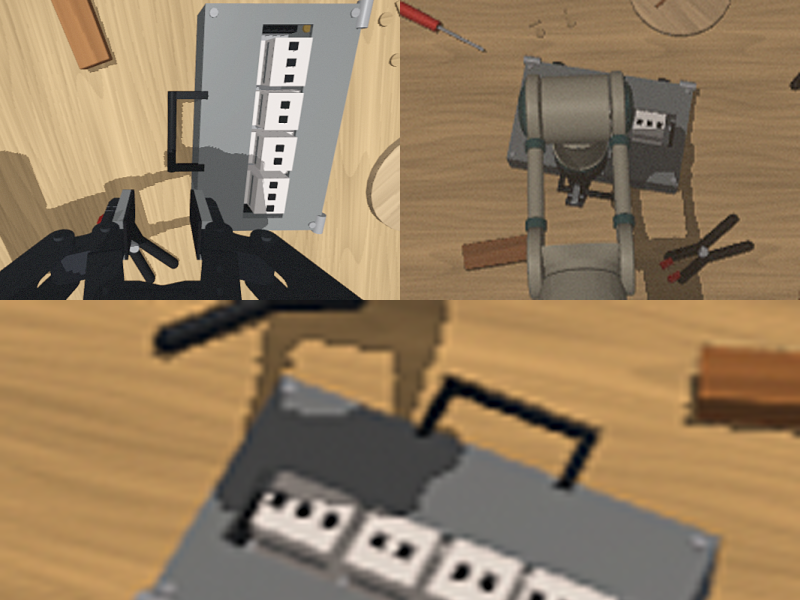

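The final picture shows the cover shut with all four upper blocks standing through the slot, and the handle's measured length matches a closed angle of 0. The clamp and offcut in view have not moved.

```bash
python3 -m pendant '[{"dx":0,"dy":0,"dz":0,"rx":0,"ry":0,"rz":0,"hand":0.034},{"dx":0,"dy":0,"dz":0,"rx":0,"ry":0,"rz":0,"hand":0.034}]'; python3 -c "
from rig import manip
print(manip.sign_off())"
```

```text
clock: 58.92
position: [0.4308, 0.0763, 0.2528]
ee_rot: [0.0, 0.773, 0.634, 0.0]
contact_force: [-0.7, -0.3, -0.4]
width: 0.0342
gripper_force: 0.0
the job is handed in; nothing more can be done
None
```

The job is handed in at 58.9 s: all four white modules are clipped onto the rail, each held in a light pull test, and the cover was opened to its stop and is closed again; sign-off returned no verdict.

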